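Set up and take the record photograph of the finds

TASK

Set up the finds on the grey photo board and take the picture, in this order: lay the scale bar inside the long outline at the board's far edge, set the round pot base down on its foot inside the circle (not the square), then lift the tile fragment out of its rack and lean it in the same way on the photo stand, centred between the stand's two sides and facing the camera on the far side. When all three are in place and let go, press the camera's release button fully down and leave it. The pieces are fragile: set them down, never drop them, and leave everything else where it is.

Things in the scene. Friction and masses are not known exactly. Their poses are not given: they have to be found in the camera images.
- scale_bar: Flat photo scale bar, white with black chequers, 150 mm long (its y), 24 mm wide (its x), 12 mm thick. Origin: middle of the underside, z up.
- pot_base: Round base of a pot, buff clay, a shallow open dish 24 mm tall, 58 mm diameter at the foot and 62 mm at the rim, wall 6 mm, standing on its foot. Origin: middle of the underside, z up. A flat five-sided sherd of similar size lies nearby.
- tile: Flat clay roof-tile fragment: 110 wide (its y), 100 tall (its z), 12 mm thick (its x), upper corners broken off (top edge straight from y = -45 to +34 mm), 0.2 to 0.35 kg. Leans in the rack on its lower edge at the start. Origin: middle of the lower edge, mid-thickness; z runs up the tile, x is square to its face. Front and back are alike: either may show.
- rack: Small aluminium easel fixed on the table at the right, where the tile leans at the start, 30 deg (0.524 rad) from vertical, top towards the rack's -x, face to its +x. Same shape as the photo stand. Origin: table level, 5.2 mm behind (-x) and 31.0 mm below the middle of a seated tile's lower edge.
- stand: Photo stand: small aluminium easel fixed on the board, empty. Rest slopes 30 deg (0.524 rad) from vertical, top towards its -x. A trough along y (90 long, 20 mm wide, floor square to the slope, front lip 8 mm) takes the tile's lower edge; two prongs at y = -34 and +34 mm, 10 wide, reach 60 mm up its back; the rest of the back is free. Foot 100 x 80 x 10 mm. Origin: underside of the foot.
- stand_seat (a point): On the photo stand: where the tile's origin lies when it is seated and centred; 5.2 mm ahead (+x) of and 31.0 mm above the stand's origin. Axes are the stand's (not sloped).
- board: Grey photo board, 260 (x) x 340 (y) x 6 mm, fixed on the table. It carries the stand and three black-line marks. Origin: middle of its underside.
- strip_mark: Long rectangular outline drawn on the board along its far edge, inside 170 mm (its y) x 40 mm (its x). Origin: its middle, on the board's top (6 mm above the table).
- round_mark: Circle drawn at one side of the board, left or right, 80 mm inside diameter. Origin: its middle, on the board's top.
- square_mark: Square outline, 70 mm inside, at the other side of the board; stays empty. Origin: its middle, on the board's top.
- release (a joint): Travel of the camera's release button: 0 up, 0.006 m fully down; springs back; full travel takes about 5 N.
- release_top (a point): Middle of the button's top, 22 mm above the table: a grey button 32 mm in diameter on a low round black housing 48 mm in diameter, fixed on the table. It is pressed straight down.
- wall_sherd: Flat five-sided buff wall sherd, about 50 mm across and 12 mm thick; bystander. Origin: middle of the underside.
- chip_sherd: Small flat potsherd, about 30 mm across, 10 mm thick; bystander. Origin: middle of the underside.
- brush: Wooden hand brush, 150 mm long, lying on the table; bystander. Origin: middle of its underside, long way its x axis.
- rim_sherd: Curved potsherd, 90 mm long, about 70 mm wide, lying hollow side down; bystander. Origin: under its middle.
- body_sherd: Curved potsherd, 75 mm long, lying hollow side down; bystander. Origin: under its middle.
- jar: Closed glass jar, 52 mm diameter, 75 mm tall; bystander. Origin: middle of the underside.
- tub: White plastic bowl, 84 mm across the rim, 50 mm tall; bystander. Origin: middle of the underside.
Things that resemble listed ones, but are neither listed nor needed, are in the scene too. Of the things like the part that bears release, leave any that is blue, green or orange; of the rest the smaller one is meant.

How it is judged:
By the outcome, as a careful person would: the job done as asked, in the order asked, and still so for the second after the job is handed in, with the robot touching nothing.
It also fails if it takes over 70 s, if anything falls off the work surface, if the arm or the gripper's body presses on something with over 40 N, if the wrist force passes 120 N, or if a joint passes its speed limit or range.

ROBOT

A 7-joint arm with a two-finger parallel gripper is mounted at the origin on the work surface. World frame = base frame: x ahead of the robot, y to its left, z up, the work surface at z = 0. Lengths are in m, angles in rad, forces in N, time in s.
With the tool pointing down it reaches from about 0.425 to 0.825 m from the base axis. Payload 3.6 kg.
Tool frame: the origin (TCP) lies on the centre line of the jaws, within the pads' length; the fingertips stand 11 mm ahead of it and the grasp point (between the pads) lies 8 mm behind it; z points along the fingers, y is the direction in which the jaws open and shut (so a half turn about z gives the same grasp; the last joint's range is limited). The gripper opens to 93 mm and grips with 3 to 60 N. Pads are 15 mm wide; open, the fingers measure 128 mm over their backs; the gripper's body (75 mm by 188 mm) begins 65 mm behind the grasp point.
Start: joints at [-1.171, 0.615, -0.013, 1.423, 0.008, 1.103, -0.04], TCP at [0.268, 0.592, 0.23] pointing down, gripper open.
Joint ranges: [-3.12, 3.12], [-0.3, 2.06], [-1.34, 1.32], [0.26, 2.42], [-1.36, 4.5], [0.01, 1.98], [-2.84, 2.84]. Speed limits (rad/s): [2.79, 2.79, 3.14, 3.14, 3.14, 3.14, 3.14].

INTERFACE

Orientations are given as a 3x3 rotation matrix whose columns are the frame's x, y, z axes.
In Python, from rig import bot gives the robot as it stands. Calls block until the motion is done:
- bot.move_to(position, orientation): joint-space move of the TCP to a pose.
- bot.move_straight(position, vel=0.15, frame=None, force_limit=None): straight line of the TCP; frame=None keeps the orientation; vel is the mean speed in m/s. With force_limit (N) it stops when the force on the tool has changed by that much, and returns True; else False.
- bot.move_j(angles): joint-space move.
- bot.gripper_to(opening, f_grip=None): opening from 0.0 (shut) to 1.0 (fully open); f_grip is the grip in N (None keeps the last); returns when the fingers have stopped.
- bot.pause(seconds).
- bot.inverse_kinematics(position, orientation): joint angles nearest the present ones, or None.
- bot.read_state(): the state.
- bot.get_image(name): name is "scene" or "top" or "wrist"; returns (picture, depth): 480x640x3 uint8, red, green, blue; 480x640 float32, m along the optical axis (not along the pixel's ray), 0 where there is no reading.
- bot.calibration(name): a dict with "K" (3x3 intrinsics, pixels), "rvec" (rotation vector, rad) and "tvec" (3), from world to camera coordinates, as OpenCV has them. Camera axes: x right, y down, z forward; pixel columns grow to the right and rows downward; lengths in m; the calibration is good to about 2 mm. A picture is of the moment at which its call begins: read the wrist's pose just before it. calibration takes no time and is no camera call; for the wrist camera it gives the pose at the moment of the call.
A pose or a line that the arm cannot do raises bot.Unreachable and nothing moves.
- bot.finish_job(): hands the job in, once; it reports no verdict.
Trained networks look in the newest picture that a camera, given by its name, has taken for a name from the list of things; names that differ only in an ending like _2 or _b are one class to them, and where a whole thing is asked for, a point or a joint stands for the part that bears it (a point fixed in the world has none). Each returns a list of dicts, best first, with "conf" (0 to 1); they miss things now and then, are a little off and sometimes report something else, mostly with a low value. They report only what shows in the picture. A call takes as long as a camera call. They do not tell look-alikes from the thing itself.
- bot.find_in(camera, thing): "bbox" ([left, top, right, bottom] in pixels, round what is visible of it).
- bot.silhouettes(camera, thing): "region" (480x640 bool, what is visible of it) and "bbox" ([left, top, right, bottom] in pixels, round what is visible of it).
- bot.mark_of(camera, thing): "uv" ([column, row] in pixels: a listed point, or the origin of a listed thing).
The state is a dict: "clock": time; "joints": joint angles; "joint_velocities": joint speeds; "effort": joint torques, N m; "tool_pos": TCP position; "tcp_rot": TCP orientation; "force": force on the tool from outside, world axes, zero at the start; "ft_torque": the same for the moment, N m; "grip_width": opening from 0.0 (shut) to 1.0 (fully open).
Only numpy, scipy, OpenCV 4.12 (cv2) and the standard library are available. Lean on these libraries where they do the work, as an engineer would, in place of code of your own. Each camera call takes 0.05 s, during which the arm holds its last target.

## Working session

There is one attempt and no reset: what is moved stays moved. The work goes in short steps, each a Python script; the robot and the scene stay as the last script left them, time stands still between calls to the robot, and variables do not carry over. Pictures are saved under pics/ and viewed, and the job is handed in when it is done.

```bash
ls -la; mkdir -p pics; python3 - <<'E'
from rig import bot
import cv2
s=bot.read_state();print(s['clock'],s['tool_pos'],s['grip_width'])
for n in ("scene","top","wrist"):
    im,d=bot.get_image(n); cv2.imwrite(f"pics/{n}0.png",im[:,:,::-1]); c=bot.calibration(n); print(n,c)
E
```

```text
total 12
drwxr-xr-x  3 agent agent 4096 Dec  7 15:05 .
drwxr-xr-x 23 root  root  4096 Dec  7 15:05 ..
drwxr-xr-x  2 agent agent 4096 Dec  7 15:05 pics
0.0 [0.2681271  0.5913034  0.22848671] 0.9984155051177338
scene {'K': array([[435.58825819,   0.        , 324.83496117],
       [  0.        , 435.58825819, 249.47104821],
       [  0.        ,   0.        ,   1.        ]]), 'rvec': array([ 2.05605285,  0.87348111, -0.46646377]), 'tvec': array([-0.39404072, -0.16796174,  1.65760448])}
top {'K': array([[609.13628678,   0.        , 307.70752965],
       [  0.        , 609.13628678, 236.78885592],
       [  0.        ,   0.        ,   1.        ]]), 'rvec': array([ 2.16371373, -2.14003558,  0.16607758]), 'tvec': array([-0.01707419,  0.55184229,  1.52566114])}
wrist {'K': array([[406.04124777,   0.        , 317.73884823],
       [  0.        , 406.04124777, 239.53538645],
       [  0.        ,   0.        ,   1.        ]]), 'rvec': array([-2.43660872, -1.57174214, -0.21591649]), 'tvec': array([-0.64871783, -0.03238905,  0.3914997 ])}
```

View pics/scene0.png

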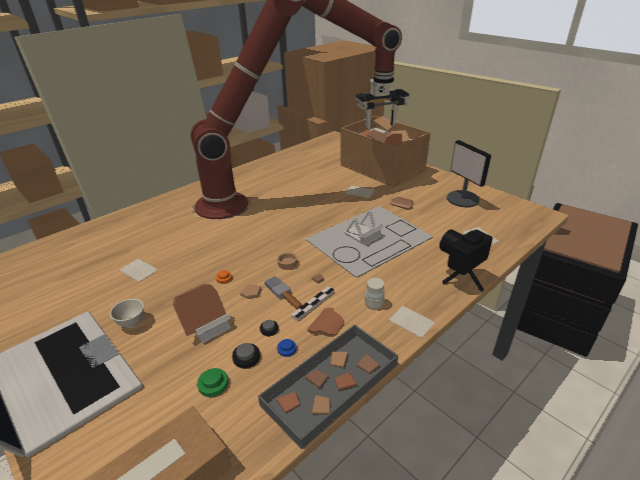

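View pics/top0.png

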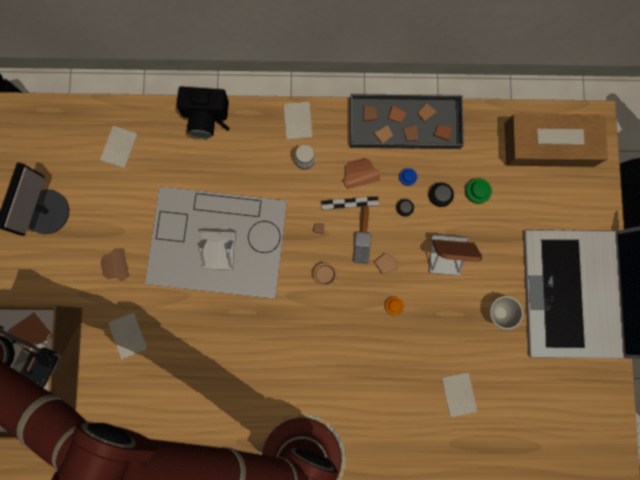

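View pics/wrist0.png

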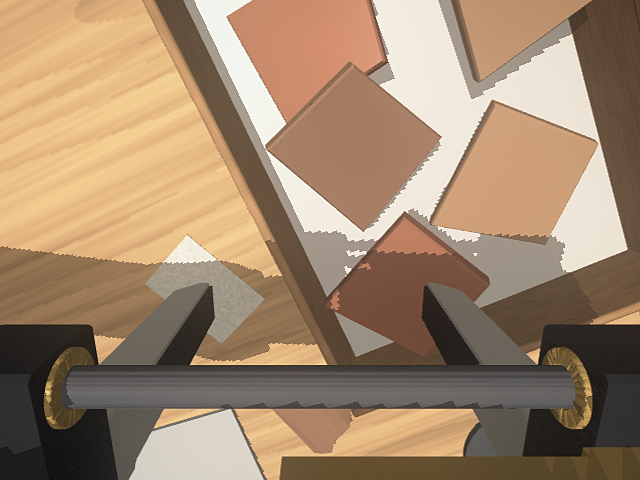

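Scene: bar (350,203 in top), pot base (323,273), rack with tile (455,250), board with stand (217,250), black buttons (405,207) small and (441,194) large. Now the networks and the depth.

```bash
cat > h.py <<'E'
import numpy as np, cv2
from rig import bot
def cal(n):
    c=bot.calibration(n); R=cv2.Rodrigues(np.array(c['rvec'],float))[0]; return c['K'],R,np.array(c['tvec'],float).ravel()
def cloud(d,C):
    K,R,t=C; v,u=np.mgrid[0:480,0:640]
    P=np.stack([(u-K[0,2])/K[0,0]*d,(v-K[1,2])/K[1,1]*d,d],-1)
    W=(P-t)@R; W[d<=0]=np.nan; return W
def proj(X,C):
    K,R,t=C; p=(np.atleast_2d(X)@R.T+t)@K.T; return p[:,:2]/p[:,2:]
def onz(uv,z,C):
    K,R,t=C; uv=np.atleast_2d(uv); r=np.c_[(uv[:,0]-K[0,2])/K[0,0],(uv[:,1]-K[1,2])/K[1,1],np.ones(len(uv))]@R
    c=-R.T@t; return c+r*((z-c[2])/r[:,2])[:,None]
def tri(views): # [(uv,C)]
    A=np.zeros((3,3));b=np.zeros(3);L=[]
    for uv,(K,R,t) in views:
        r=np.array([(uv[0]-K[0,2])/K[0,0],(uv[1]-K[1,2])/K[1,1],1])@R; r/=np.linalg.norm(r); c=-R.T@t
        M=np.eye(3)-np.outer(r,r); A+=M;b+=M@c;L.append((M,c))
    X=np.linalg.solve(A,b); return X,[round(float(np.linalg.norm(M@(X-c)))*1000,1) for M,c in L]
def down(yaw): # tool z down, jaw (y) axis along yaw direction
    y=np.array([np.cos(yaw),np.sin(yaw),0]); z=np.array([0,0,-1.]); return np.stack([np.cross(y,z),y,z],1)
E
python3 - <<'E'
from h import *
np.set_printoptions(precision=4,suppress=True)
U={}
for n in ("top","scene"):
    im,d=bot.get_image(n); C=cal(n); np.savez(f"{n}.npz",im=im,d=d,K=C[0],R=C[1],t=C[2])
    for th in ["scale_bar","pot_base","tile","rack","stand","stand_seat","strip_mark","round_mark","square_mark","release_top","wall_sherd"]:
        r=bot.mark_of(n,th); U[n,th]=r
        print(n,th,[(np.round(q['uv'],1).tolist(),round(q['conf'],2)) for q in r[:4]])
C={n:cal(n) for n in ("top","scene")}
for th in set(k[1] for k in U):
    if U["top",th] and U["scene",th]: print(th,*tri([(U[n,th][0]['uv'],C[n]) for n in C]))
W=cloud(np.load('top.npz')['d'],C['top']);
for u,v in [(350,203),(323,273),(217,285),(405,207),(441,194),(300,330)]: print(u,v,W[v,u])
print(bot.read_state()['clock'])
E
```

```text
top scale_bar [([350.2, 201.4], 0.95), ([318.8, 227.3], 0.53)]
top pot_base [([328.1, 274.0], 0.96), ([359.3, 233.1], 0.39)]
top tile [([452.7, 244.4], 0.61), ([383.2, 261.9], 0.61), ([263.5, 239.3], 0.2)]
top rack [([498.7, 310.2], 0.7), ([443.6, 245.6], 0.68)]
top stand [([219.7, 241.4], 0.77)]
top stand_seat [([215.6, 238.1], 0.72)]
top strip_mark [([229.5, 200.8], 0.67)]
top round_mark [([261.4, 236.6], 0.42), ([225.5, 203.6], 0.31)]
top square_mark [([168.9, 225.1], 0.59)]
top release_top [([442.4, 194.7], 0.76), ([482.5, 189.2], 0.7), ([396.4, 306.1], 0.65), ([408.4, 177.8], 0.51)]
top wall_sherd [([384.5, 264.3], 0.71), ([265.1, 239.3], 0.27)]
scene scale_bar [([311.4, 303.6], 0.64), ([403.9, 202.4], 0.47)]
scene pot_base [([267.1, 323.7], 0.65), ([286.8, 265.6], 0.49)]
scene tile [([209.0, 324.3], 0.97)]
scene rack [([213.5, 331.3], 0.6)]
scene stand [([365.7, 239.0], 0.9), ([367.5, 235.8], 0.48)]
scene stand_seat [([369.4, 232.0], 0.78), ([328.5, 327.3], 0.49)]
scene strip_mark [([387.5, 251.0], 0.47)]
scene round_mark [([347.7, 253.5], 0.57)]
scene square_mark []
scene release_top [([209.0, 376.4], 0.75), ([246.1, 346.3], 0.59), ([385.1, 251.5], 0.52), ([285.5, 344.4], 0.5)]
scene wall_sherd [([251.7, 293.4], 0.53), ([292.2, 261.6], 0.52)]
rack [ 0.4313 -0.4312 -0.0328] [104.3, 104.3]
round_mark [0.5573 0.1117 0.0054] [2.0, 2.0]
tile [ 0.5405 -0.3828  0.0282] [4.8, 4.8]
release_top [ 0.6634 -0.4137 -0.0269] [41.4, 41.4]
wall_sherd [ 0.4885 -0.213  -0.0051] [1.5, 1.5]
stand [0.5417 0.2187 0.0028] [1.0, 1.0]
scale_bar [ 0.6518 -0.1243  0.0062] [1.7, 1.7]
stand_seat [0.5475 0.2269 0.0294] [0.3, 0.3]
strip_mark [0.6492 0.1962 0.0194] [1.9, 1.9]
pot_base [ 0.4576 -0.1079 -0.2154] [38.5, 38.5]
350 203 [ 0.6475 -0.122   0.0114]
323 273 [ 0.4621 -0.0522  0.0054]
217 285 [0.4278 0.2224 0.0066]
405 207 [ 0.6376 -0.2665  0.0165]
441 194 [ 0.671  -0.3594  0.0287]
300 330 [ 0.3146  0.006  -0.0048]
1.35
```

```bash
python3 - <<'E'
from h import *
np.set_printoptions(precision=4,suppress=True)
z=np.load('top.npz'); im=z['im'][:,:,::-1]
a=cv2.resize(im[150:310,130:300],None,fx=4,fy=4,interpolation=cv2.INTER_CUBIC)[:600]
b=cv2.resize(im[150:300,300:500],None,fx=4,fy=4,interpolation=cv2.INTER_CUBIC)
cv2.imwrite('pics/za.png',a);cv2.imwrite('pics/zb.png',b)
s=np.load('scene.npz')['im'][:,:,::-1]
cv2.imwrite('pics/zs.png',cv2.resize(s[260:400,150:350],None,fx=4,fy=4,interpolation=cv2.INTER_CUBIC))
K,R,t=cal('wrist'); st=bot.read_state(); T=st['tcp_rot']
print(T, T.T@(-R.T@t-st['tool_pos']), T.T@R.T)
E
```

```text
[[-0.9107  0.413  -0.    ]
 [ 0.413   0.9107 -0.0001]
 [-0.     -0.0001 -1.    ]] [ 0.0762 -0.     -0.155 ] [[ 0.0004 -0.9619 -0.2734]
 [ 1.      0.0005 -0.0005]
 [ 0.0006 -0.2734  0.9619]]
```

View pics/za.png

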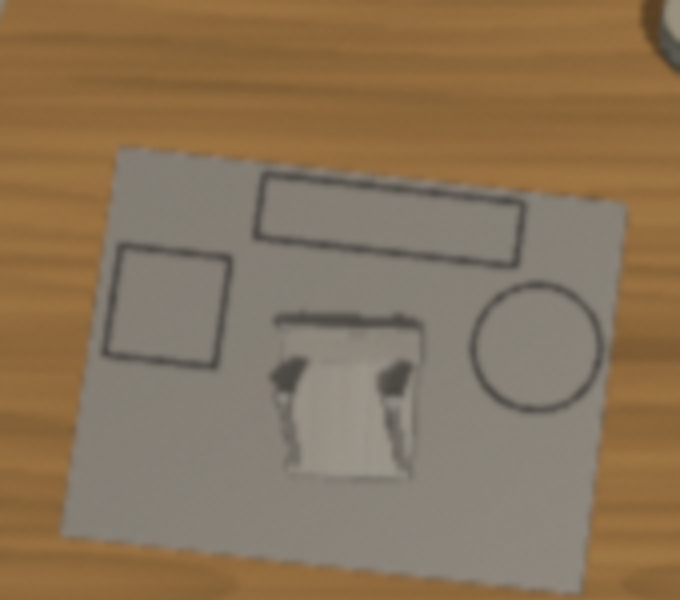

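View pics/zb.png

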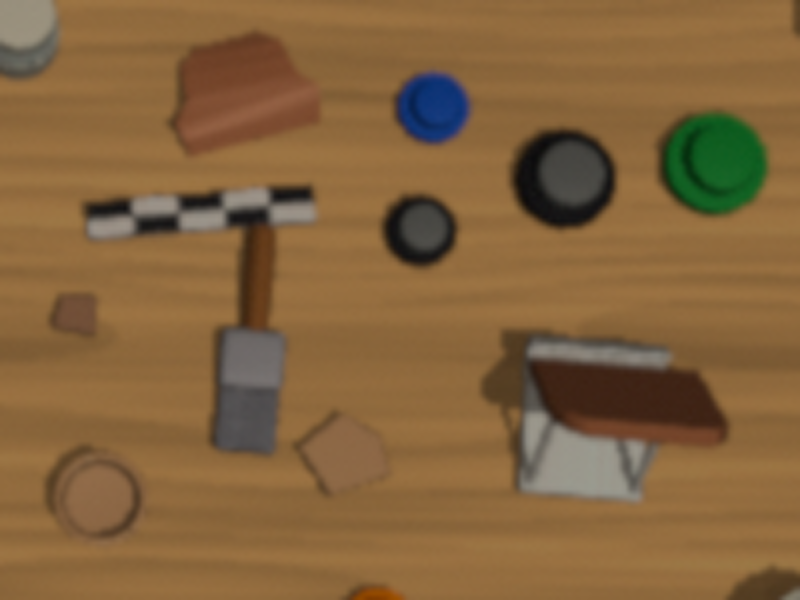

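View pics/zs.png

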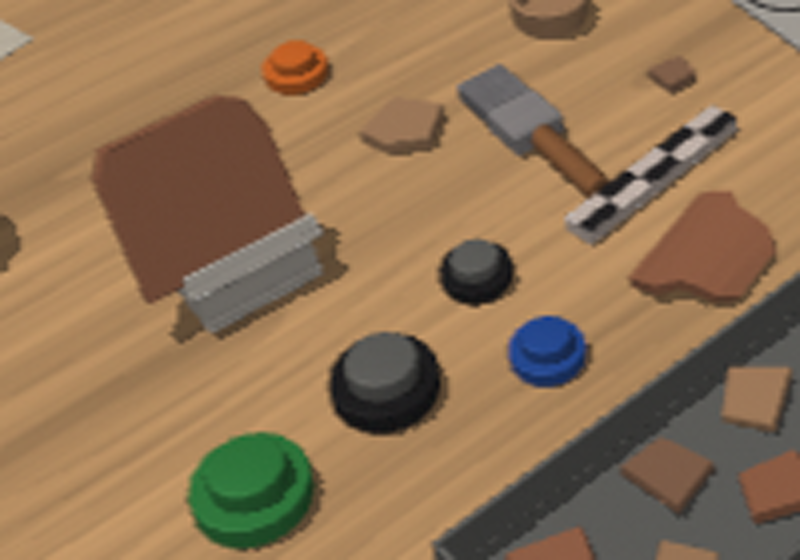

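Candidates, as pixels in the top view:
- **Release:** small black (405,207), large black (441,194), blue (408,177), green (480,190), orange (395,306). I choose the small black one at (405,207).
- **Pot base:** ring dish (323,273), against the five-sided flat wall sherd (386,263), orange button and tub (506,312). I choose (323,273).
- **Tile:** rack tile (455,250). There are look-alikes in the tray and box.
- **Scale bar:** (350,203), the only one.

The zooms confirm the hollow dish and the smaller black button. Next, close looks with the wrist camera.

```bash
python3 - <<'E'
from h import *
np.set_printoptions(precision=4,suppress=True)
for i,(p,y) in enumerate([((0.54,0.12,0.30),0.0),((0.53,-0.20,0.30),0.0)]):
    print(bot.inverse_kinematics(p,down(y)))
    bot.move_to(p,down(y)); bot.pause(0.1)
    C=cal('wrist'); im,d=bot.get_image('wrist'); np.savez(f'w{i+1}.npz',im=im,d=d,K=C[0],R=C[1],t=C[2])
    cv2.imwrite(f'pics/w{i+1}.png',im[:,:,::-1])
    for th in (["stand","stand_seat","strip_mark","round_mark"] if i==0 else ["scale_bar","pot_base","release_top","wall_sherd","chip_sherd"]):
        print(th,[(np.round(q['uv'],1).tolist(),round(q['conf'],2),onz(q['uv'],{'stand_seat':.037,'stand':.006,'strip_mark':.006,'round_mark':.006,'release_top':.022}.get(th,0),C)[0]) for q in bot.mark_of('wrist',th)[:3]])
    print(bot.read_state()['clock'],bot.read_state()['tool_pos'])
E
```

```text
[-0.5265  0.4195  0.405   1.6083 -0.1767  1.1502 -0.0806]
stand [([325.8, 98.1], 0.91, array([0.5475, 0.2236, 0.006 ]))]
stand_seat [([331.8, 99.1], 0.92, array([0.5527, 0.2209, 0.037 ]))]
strip_mark []
round_mark []
3.6833 [0.54   0.1204 0.2999]
[ 0.0195  0.4503  0.4708  1.5732 -0.2161  1.1701  0.5346]
scale_bar [([430.3, 126.1], 0.68, array([ 0.6519, -0.1231,  0.    ]))]
pot_base [([253.0, 56.7], 0.89, array([ 0.4632, -0.0549,  0.    ]))]
release_top [([181.6, 234.2], 0.95, array([ 0.3806, -0.2391,  0.022 ])), ([491.4, 268.8], 0.94, array([ 0.7275, -0.2782,  0.022 ])), ([447.4, 414.9], 0.94, array([ 0.6956, -0.4741,  0.022 ]))]
wall_sherd [([285.7, 206.0], 0.75, array([ 0.4943, -0.2113,  0.    ])), ([365.7, 39.8], 0.43, array([ 0.579 , -0.0384,  0.    ]))]
chip_sherd [([368.9, 38.5], 0.62, array([ 0.5823, -0.0372,  0.    ])), ([416.8, 258.4], 0.4, array([ 0.6479, -0.2735,  0.    ]))]
5.3 [ 0.5302 -0.1995  0.3   ]
```

View pics/w1.png

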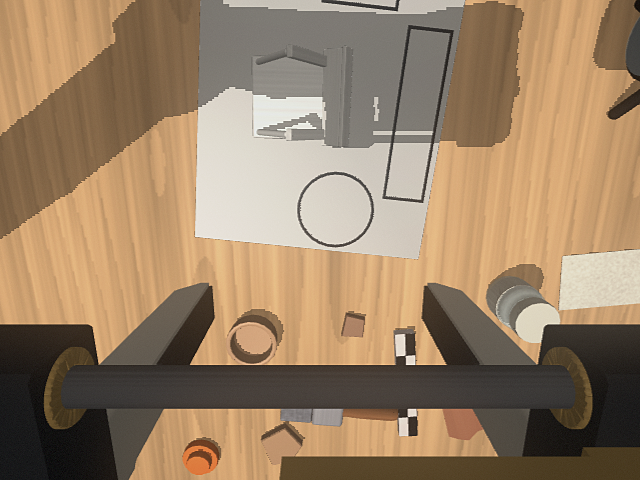

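View pics/w2.png

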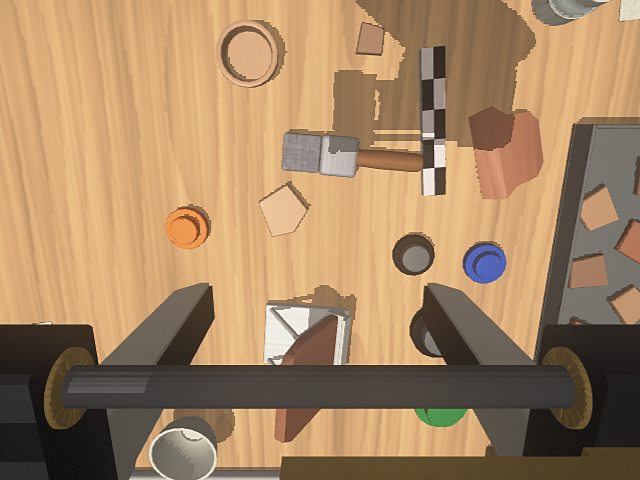

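Both views are clear. In w1 the circle is at (336,209), the strip at (418,113) and the stand at (315,98). In w2 the pot is at (248,54), the bar at (432,120), with the brush handle touching near its end, and the small black button at (414,253). Next I fit these in rectified plan views.

```bash
cat >> h.py <<'E'
def ld(f):
    z=np.load(f); return z['im'],z['d'],(z['K'],z['R'],z['t'])
def plan(im,C,z,x0,x1,y0,y1,s=0.0005):
    # rows: x decreasing downward, cols: y decreasing rightward
    xs=np.arange(x1,x0,-s); ys=np.arange(y1,y0,-s)
    X,Y=np.meshgrid(xs,ys,indexing='ij'); p=proj(np.c_[X.ravel(),Y.ravel(),np.full(X.size,z)],C).astype(np.float32)
    return cv2.remap(im,p[:,0].reshape(X.shape),p[:,1].reshape(X.shape),cv2.INTER_LINEAR)
E
python3 - <<'E'
from h import *
np.set_printoptions(precision=4,suppress=True)
def rects(f,z,box,thr,amin):
    im,d,C=ld(f); P=plan(im,C,z,*box); g=P.max(2); m=(g<thr).astype(np.uint8)
    cs,h=cv2.findContours(m,cv2.RETR_CCOMP,cv2.CHAIN_APPROX_NONE)
    for c,hh in zip(cs,h[0]):
        a=cv2.contourArea(c)
        if a<amin: continue
        (cx,cy),(w,hh2),an=cv2.minAreaRect(c)
        print(f,'hole' if hh[3]>=0 else 'outer',a,'xy',box[1]-cy*.0005,box[3]-cx*.0005,'wh',w*.5,hh2*.5,an)
    return P,m
for f in('w1.npz','top.npz'):
    for z in (0.006,):
        P,m=rects(f,z,(.40,.70,.02,.38),60,3000)
        cv2.imwrite(f'pics/plan_{f[:-4]}.png',P[:,:,::-1])
# heights via depth
im,d,C=ld('w1.npz');W=cloud(d,C)
for n,(u,v) in dict(board=(260,200),table=(240,270),strip=(418,60),foot=(275,100),circ=(336,209),lip=(346,100)).items(): print(n,W[v,u])
im,d,C=ld('w2.npz');W=cloud(d,C)
for n,(u,v) in dict(table=(330,250),bar=(433,120),bar2=(430,60),potin=(248,54),rim=(248,24),btn=(414,256),wall=(285,210)).items(): print(n,W[v,u])
# bar: cloud z between 8 and 16mm
def blob(W,box,z0,z1):
    m=(W[...,2]>z0)&(W[...,2]<z1)&(W[...,0]>box[0])&(W[...,0]<box[1])&(W[...,1]>box[2])&(W[...,1]<box[3]); return W[m]
for f in('w2.npz','top.npz'):
    im,d,C=ld(f);W=cloud(d,C)
    b=blob(W,(.63,.68,-.21,-.04),.007,.03);r=cv2.minAreaRect(b[:,:2].astype(np.float32));print(f,'bar',r,np.median(b[:,2]),len(b))
    b=blob(W,(.41,.51,-.1,-.005),.016,.04);print('pot',cv2.minEnclosingCircle(b[:,:2].astype(np.float32)),np.percentile(b[:,2],[50,95]))
    b=blob(W,(.61,.68,-.31,-.23),.017,.04);print('btn',cv2.minEnclosingCircle(b[:,:2].astype(np.float32)),np.median(b[:,2]))
E
```

```text
w1.npz outer 77383.0 xy 0.5502499999999999 0.34325 wh 299.5 73.5 90.0Traceback (most recent call last):
  File "<stdin>", line 14, in <module>
  File "<stdin>", line 6, in rects
TypeError: 'NoneType' object is not subscriptable
```

View pics/plan_w1.png

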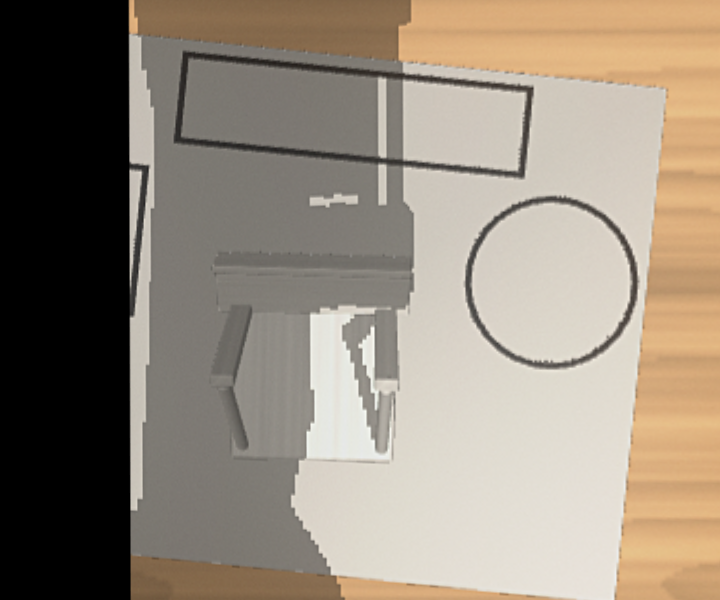

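```bash
python3 - <<'E'
from h import *
np.set_printoptions(precision=4,suppress=True)
def rects(f,z,box,amin):
    im,d,C=ld(f); P=plan(im,C,z,*box); g=cv2.GaussianBlur(cv2.cvtColor(P,cv2.COLOR_RGB2GRAY),(3,3),0)
    m=cv2.adaptiveThreshold(g,255,cv2.ADAPTIVE_THRESH_MEAN_C,cv2.THRESH_BINARY_INV,41,25 if f!='top.npz' else 12)
    cv2.imwrite(f'pics/m_{f[:-4]}.png',m)
    cs,h=cv2.findContours(m,cv2.RETR_CCOMP,cv2.CHAIN_APPROX_NONE)
    for c,hh in zip(cs,h[0]):
        r=cv2.minAreaRect(c); (cx,cy),(w,h2),an=r
        if min(w,h2)*.5<30: continue
        print(f,'hole' if hh[3]>=0 else 'outer',cv2.contourArea(c)*.25,'xy',round(box[1]-cy*.0005,4),round(box[3]-cx*.0005,4),'wh',w*.5,h2*.5,an)
for f in('w1.npz','top.npz'):
    rects(f,0.006,(.40,.70,.02,.38),3000)
im,d,C=ld('w1.npz');W=cloud(d,C)
for n,(u,v) in dict(board=(260,200),table=(240,270),strip=(418,60),foot=(275,100),circ=(336,209),lip=(346,100)).items(): print(n,W[v,u])
im,d,C=ld('w2.npz');W=cloud(d,C)
for n,(u,v) in dict(table=(330,250),bar=(433,120),bar2=(430,60),potin=(248,54),rim=(248,24),btn=(414,256),wall=(285,210)).items(): print(n,W[v,u])
def blob(W,box,z0,z1):
    m=(W[...,2]>z0)&(W[...,2]<z1)&(W[...,0]>box[0])&(W[...,0]<box[1])&(W[...,1]>box[2])&(W[...,1]<box[3]); return W[m]
for f in('w2.npz','top.npz'):
    im,d,C=ld(f);W=cloud(d,C)
    b=blob(W,(.63,.68,-.21,-.04),.007,.03);r=cv2.minAreaRect(b[:,:2].astype(np.float32));print(f,'bar',r,np.median(b[:,2]),len(b))
    b=blob(W,(.41,.51,-.1,-.005),.016,.04);print('pot',cv2.minEnclosingCircle(b[:,:2].astype(np.float32)),np.percentile(b[:,2],[50,95]))
    b=blob(W,(.61,.68,-.31,-.23),.017,.04);print('btn',cv2.minEnclosingCircle(b[:,:2].astype(np.float32)),np.median(b[:,2]))
im,d,C=ld('w2.npz')
cv2.imwrite('pics/plan_bar.png',cv2.resize(plan(im,C,.012,.60,.70,-.21,-.03),None,fx=2,fy=2)[:,:,::-1])
cv2.imwrite('pics/plan_pot.png',cv2.resize(plan(im,C,.024,.42,.51,-.1,0.0),None,fx=2,fy=2)[:,:,::-1])
E
```

```text
w1.npz outer 5844.5 xy 0.559 0.1043 wh 86.0 86.5 90.0
w1.npz hole 5037.25 xy 0.559 0.1043 wh 80.5 80.0 0.0
w1.npz outer 8307.5 xy 0.6085 0.2071 wh 176.6983642578125 117.36307525634766 6.20344877243042
w1.npz hole 2429.875 xy 0.6375 0.1501 wh 63.58729553222656 41.30198287963867 5.599339485168457
w1.npz hole 4221.375 xy 0.6461 0.2338 wh 109.91181945800781 41.77921676635742 5.877392768859863
top.npz outer 5982.625 xy 0.5567 0.104 wh 86.9471664428711 87.84198760986328 17.35402488708496
top.npz hole 4867.0 xy 0.5565 0.104 wh 79.0 78.0 0.0
top.npz outer 932.5 xy 0.581 0.3456 wh 76.30192565917969 78.73301696777344 5.492324352264404
top.npz outer 8337.5 xy 0.6404 0.2028 wh 178.32415771484375 48.875343322753906 5.863872051239014
top.npz hole 6515.875 xy 0.6406 0.203 wh 170.19912719726562 40.493717193603516 5.784738063812256
board [0.4748 0.1156 0.0058]
table [0.4475 0.0308 0.0016]
strip [0.6414 0.2608 0.0051]
foot [0.4954 0.221  0.0168]
circ [0.56   0.1053 0.0043]
lip [0.5659 0.2195 0.0479]
table [ 0.5453 -0.2633  0.0006]
bar [ 0.6511 -0.1169  0.0116]
bar2 [ 0.6432 -0.0589  0.012 ]
potin [ 0.4596 -0.0537  0.0092]
rim [ 0.4629 -0.0293  0.0227]
btn [ 0.6389 -0.2634  0.0218]
wall [ 0.4944 -0.2134  0.0124]
w2.npz bar ((0.6447649002075195, -0.12173113226890564), (0.03809063881635666, 0.1501656472682953), 5.5476155281066895) 0.012046427048557453 3728
pot ((0.4601098299026489, -0.05565756931900978), 0.030763069167733192) [0.0234 0.0251]
btn ((0.6407938003540039, -0.26666468381881714), 0.01609857752919197) 0.021818638909796368
top.npz bar ((0.6544910669326782, -0.12357109785079956), (0.1667446792125702, 0.0481928326189518), 89.65372467041016) 0.012766640185349 536
pot ((0.45855477452278137, -0.055602651089429855), 0.030790846794843674) [0.0233 0.0288]
btn ((0.6382332444190979, -0.26693516969680786), 0.02180284820497036) 0.021474818807164075
```

```bash
python3 -c "
import cv2,numpy as np
a=cv2.imread('pics/plan_bar.png');b=cv2.imread('pics/plan_pot.png')
# gridlines each 10mm (40px)
for im in(a,b):
  for i in range(0,im.shape[0],40): cv2.line(im,(0,i),(5,i),(0,0,255),1)
  for i in range(0,im.shape[1],40): cv2.line(im,(i,0),(i,5),(0,0,255),1)
cv2.imwrite('pics/plan_bar2.png',a);cv2.imwrite('pics/plan_pot2.png',b)"
```

```text
(no output)
```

View pics/plan_bar2.png

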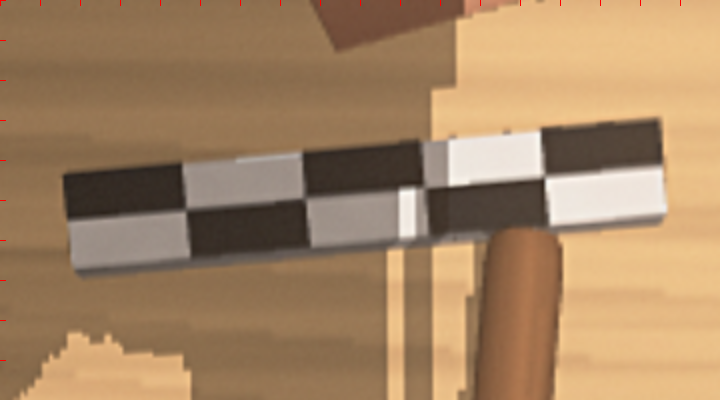

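View pics/plan_pot2.png

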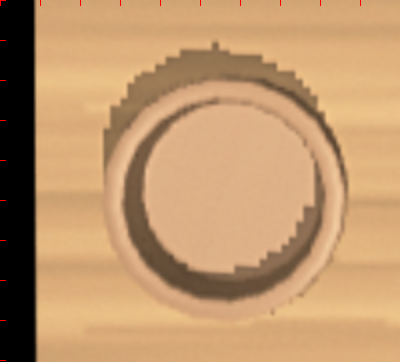

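Wrist plan fits:

| Item | x | y | yaw |
|---|---|---|---|
| Bar | .6518 | -.1215 | +5.4° |
| Strip | .643 | .2035 | -5.8° |
| Circle | .559 | .1043 | – |
| Pot | .460 | -.056 | – |

Heights agree with the text. The top view is about 2 mm lower in x throughout, so the offset cancels between pick and place. I'll grip the bar 16 mm off centre, to keep clear of the brush handle and rim sherd.

```bash
python3 - <<'E'
from h import *
np.set_printoptions(precision=4,suppress=True)
ck=lambda s:print(s,round(bot.read_state()['clock'],2),bot.read_state()['tool_pos'],round(bot.read_state()['grip_width'],3),bot.read_state()['force'])
th=np.radians(5.4); c=np.array([.6518,-.1215]); off=.016
g=c+off*np.array([-np.sin(th),np.cos(th)])
bot.gripper_to(36/93,15)
bot.move_to([*g,.08],down(th)); 
bot.move_straight([*g,.014],vel=.08); bot.gripper_to(0,15); ck('gripped')
bot.move_straight([*g,.10],vel=.15); ck('lift')
C=cal('wrist');im,d=bot.get_image('wrist');cv2.imwrite('pics/w3.png',im[:,:,::-1])
E
```

```text
gripped 8.71 [ 0.6507 -0.1056  0.0146] 0.26 [-0.0564 -0.4296  2.3834]
lift 9.43 [ 0.6495 -0.1052  0.0991] 0.257 [ 1.0717 -0.4494 -0.417 ]
```

View pics/w3.png

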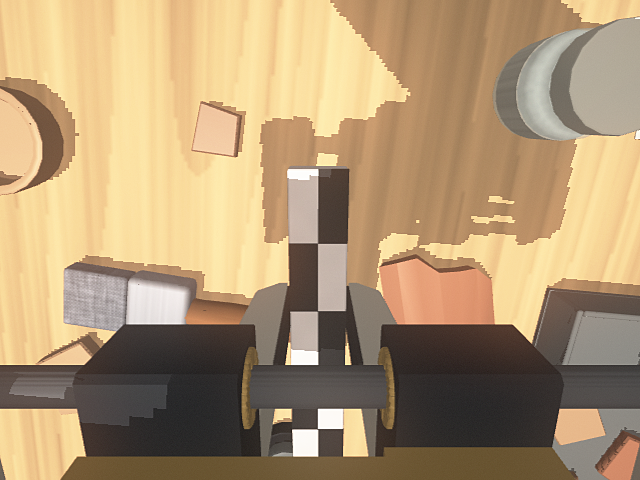

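The bar is held level between the fingers, width 0.257 (24 mm). Placing it now.

```bash
python3 - <<'E'
from h import *
np.set_printoptions(precision=4,suppress=True)
ck=lambda s:print(s,round(bot.read_state()['clock'],2),bot.read_state()['tool_pos'],round(bot.read_state()['grip_width'],3),bot.read_state()['force'])
th=np.radians(-5.8); g=np.array([.643,.2035])+.016*np.array([-np.sin(th),np.cos(th)])
bot.move_to([*g,.09],down(th)); ck('above')
bot.move_straight([*g,.030],vel=.12)
r=bot.move_straight([*g,.0185],vel=.02,force_limit=3); ck(r)
bot.gripper_to(38/93,12); bot.move_straight([*g,.09],vel=.15); ck('up')
# pot
p=np.array([.4602,-.056])
bot.gripper_to(1.0); bot.move_to([*p,.09],down(th)); ck('pot')
C=cal('wrist');im,d=bot.get_image('wrist');cv2.imwrite('pics/w4.png',im[:,:,::-1])
bot.move_straight([*p,.015],vel=.1); bot.gripper_to(0,10); ck('grip')
bot.move_straight([*p,.10],vel=.15); ck('lift')
im,d=bot.get_image('wrist');cv2.imwrite('pics/w5.png',im[:,:,::-1])
im,d=bot.get_image('top');cv2.imwrite('pics/t5.png',im[120:320,130:430,::-1].repeat(2,0).repeat(2,1))
E
```

```text
above 10.72 [0.6453 0.2164 0.09  ] 0.259 [ 0.3047 -0.3367 -0.2364]
True 11.87 [0.6447 0.2196 0.0205] 0.255 [-0.4616  0.4997  3.7271]
up 12.97 [0.644  0.2194 0.0895] 0.407 [ 1.0953 -0.4725 -0.914 ]
pot 15.24 [ 0.4617 -0.0551  0.0901] 1.001 [-0.111   1.439  -0.3089]
grip 16.81 [ 0.4604 -0.056   0.0152] 0.658 [-0.2009  1.5115  2.0579]
lift 17.52 [ 0.4596 -0.0557  0.0994] 0.661 [-0.1908 -0.3019 -0.8373]
```

View pics/w5.png

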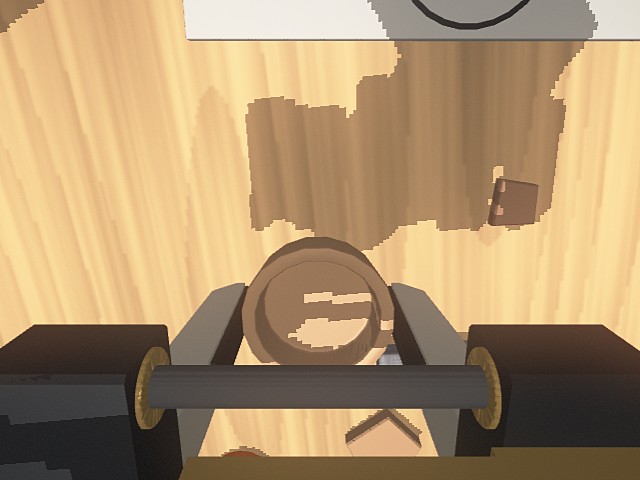

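View pics/t5.png

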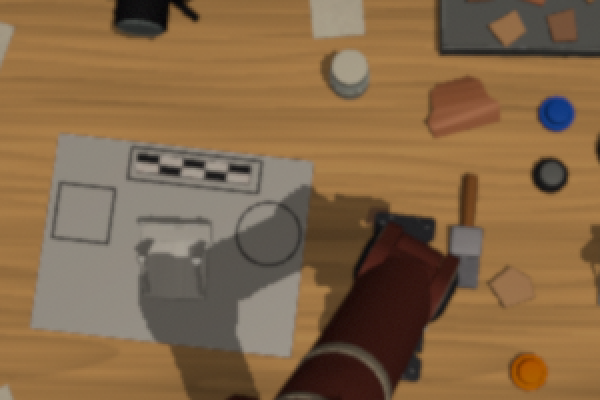

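The pot is held level (0.66 = 61 mm), and the bar lies inside the strip in the top view at (195,165). Next I place the pot and view the tile.

```bash
python3 - <<'E'
from h import *
np.set_printoptions(precision=4,suppress=True)
ck=lambda s:print(s,round(bot.read_state()['clock'],2),bot.read_state()['tool_pos'],round(bot.read_state()['grip_width'],3),bot.read_state()['force'])
th=np.radians(-5.8); g=np.array([.559,.1043])
bot.move_to([*g,.08],down(th))
bot.move_straight([*g,.031],vel=.12)
r=bot.move_straight([*g,.0195],vel=.02,force_limit=3); ck(r)
bot.gripper_to(.80); bot.move_straight([*g,.13],vel=.18); ck('up')
p=(.55,-.45,.30)
bot.move_to(p,down(0)); bot.pause(.1); ck('view')
C=cal('wrist'); im,d=bot.get_image('wrist'); np.savez('w6.npz',im=im,d=d,K=C[0],R=C[1],t=C[2]); cv2.imwrite('pics/w6.png',im[:,:,::-1])
for t in("tile","rack"): print(t,[(np.round(q['uv'],1),q['conf']) for q in bot.mark_of('wrist',t)])
im,d=bot.get_image('top');cv2.imwrite('pics/t6.png',im[120:320,130:430,::-1].repeat(2,0).repeat(2,1))
E
```

```text
True 19.48 [0.559  0.1045 0.021 ] 0.653 [-0.5287  0.1337  3.8543]
up 20.73 [0.5581 0.1044 0.1292] 0.796 [ 0.0813  0.1867 -0.6557]
view 22.91 [ 0.5511 -0.4484  0.2996] 0.803 [ 0.0488 -0.2184  1.0126]
tile [(array([310.3, 139. ]), 0.75), (array([307. , 126.8]), 0.67)]
rack [(array([307.4, 126.9]), 0.77)]
```

View pics/w6.png

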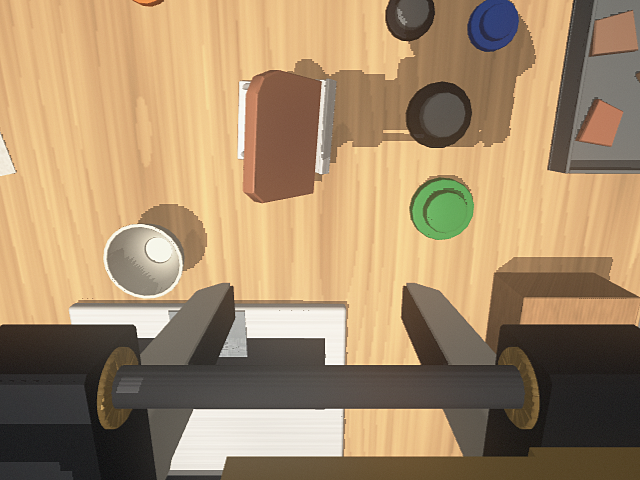

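View pics/t6.png

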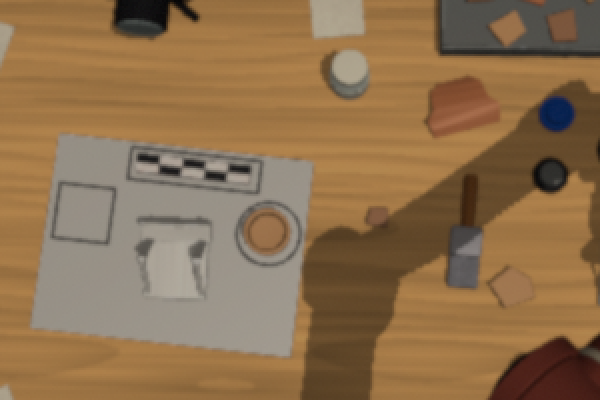

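The pot sits inside the circle (268,232 in the crop). The tile leans in the rack at (285,135). Next I fit the tile plane and edges, and the stand, from depth.

```bash
python3 - <<'E'
from h import *
np.set_printoptions(precision=4,suppress=True)
im,d,C=ld('w6.npz');W=cloud(d,C)
hsv=cv2.cvtColor(im,cv2.COLOR_RGB2HSV)
# front face pixels
poly=np.array([[268,80],[318,95],[312,185],[258,190]]);m=np.zeros((480,640),np.uint8);cv2.fillPoly(m,[poly],1)
P=W[m>0];P=P[np.isfinite(P).all(1)]
def plane(P):
    for _ in range(4):
        c=P.mean(0);n=np.linalg.svd(P-c,full_matrices=False)[2][2]; n*=np.sign(n[2]); r=(P-c)@n; P=P[abs(r)<.003]
    return c,n,r.std()
c,n,s=plane(P);print('face',c,n,s,'tilt',np.degrees(np.arcsin(n[2])),'yaw',np.degrees(np.arctan2(n[1],n[0])))
K,R,t=C
# show zoom
cv2.imwrite('pics/z6.png',cv2.resize(im[60:215,230:350],None,fx=5,fy=5,interpolation=cv2.INTER_CUBIC)[:,:,::-1][:600] if 0 else cv2.resize(im[60:210,230:350],None,fx=4,fy=4,interpolation=cv2.INTER_CUBIC)[:,:,::-1])
# rectify along tile plane
yaw=np.arctan2(n[1],n[0]); yt=np.array([-np.sin(yaw),np.cos(yaw),0]); zt=np.cross(n,yt); 
np.savez('tilefit.npz',c=c,n=n,yt=yt,zt=zt)
a=np.arange(-.08,.08,.0004); A,B=np.meshgrid(a,a[::-1]) # A: along yt, B: zt
X=c+A[...,None]*yt+B[...,None]*zt
p=proj(X.reshape(-1,3),C).astype(np.float32); I=cv2.remap(im,p[:,0].reshape(A.shape),p[:,1].reshape(A.shape),cv2.INTER_LINEAR)
I=cv2.resize(I,None,fx=1.5,fy=1.5)
for k in range(0,17): cv2.line(I,(int(k*37.5),0),(int(k*37.5),6),(255,0,0),1);cv2.line(I,(0,int(k*37.5)),(6,int(k*37.5)),(255,0,0),1)
cv2.imwrite('pics/face6.png',I[:,:,::-1])
# same plane from top cam
im,d,C=ld('top.npz');p=proj(X.reshape(-1,3),C).astype(np.float32); I=cv2.remap(im,p[:,0].reshape(A.shape),p[:,1].reshape(A.shape),cv2.INTER_LINEAR)
cv2.imwrite('pics/face6t.png',I[:,:,::-1])
print(yt,zt)
E
```

```text
face [ 0.5248 -0.3847  0.0782] [ 0.862  -0.0647  0.5028] 0.00043498802923972715 tilt 30.182963227102004 yaw -4.294546073312912
[0.0749 0.9972 0.    ] [-0.5014  0.0376  0.8644]
```

View pics/face6.png

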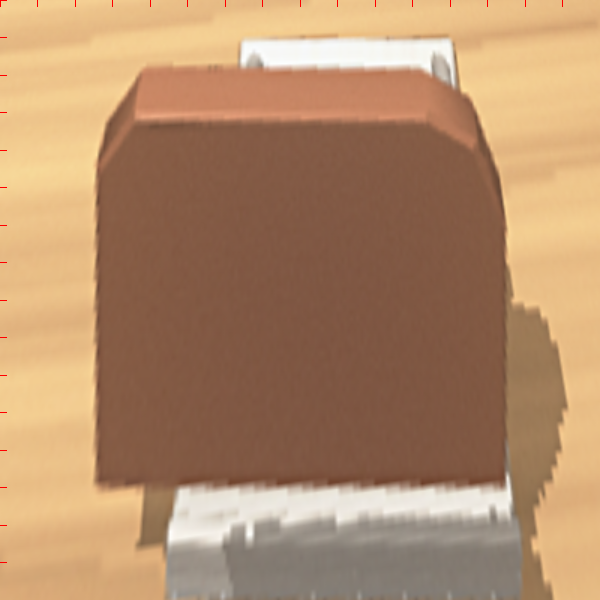

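View pics/z6.png

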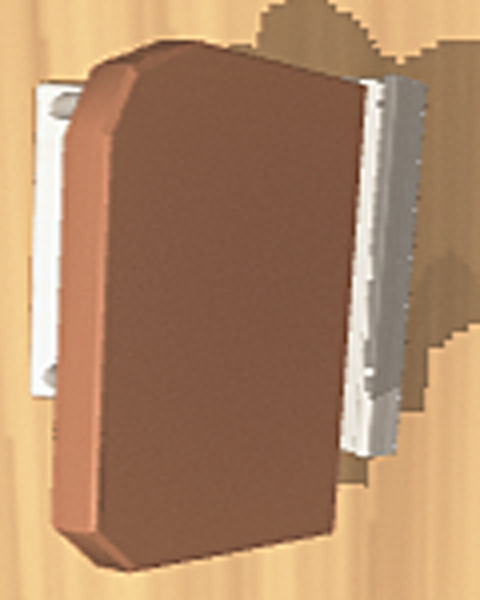

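```bash
python3 - <<'E'
from h import *
np.set_printoptions(precision=4,suppress=True)
im,d,C=ld('w1.npz');W=cloud(d,C)
def blob(box,z0,z1):
    m=(W[...,2]>z0)&(W[...,2]<z1)&(W[...,0]>box[0])&(W[...,0]<box[1])&(W[...,1]>box[2])&(W[...,1]<box[3]); return W[m]
box=(.45,.6,.15,.30)
foot=blob((.46,.55,.15,.30),.013,.019); print('foot',cv2.minAreaRect(foot[:,:2].astype(np.float32)),np.median(foot[:,2]))
lip=blob((.545,.6,.15,.30),.025,.06); print('trough',cv2.minAreaRect(lip[:,:2].astype(np.float32)),np.percentile(lip[:,2],[5,50,95]))
hi=blob((.5,.545,.15,.30),.055,.11); 
for s in (hi[hi[:,1]>.22],hi[hi[:,1]<.22]): print('prong',s.min(0),s.max(0),s[s[:,2]>.085].mean(0),len(s))
for z in(.016,.048): 
    I=plan(im,C,z,.46,.60,.145,.295,.00025)
    for k in range(0,15): cv2.line(I,(k*40,0),(k*40,6),(255,0,0),1);cv2.line(I,(0,k*40),(6,k*40),(255,0,0),1)
    cv2.imwrite(f'pics/st{int(z*1000)}.png',I[:,:,::-1])
E
```

```text
foot ((0.5075836777687073, 0.22251065075397491), (0.07952290773391724, 0.07231348752975464), 87.54965209960938) 0.015872889310195492
trough ((0.5574687123298645, 0.22162982821464539), (0.08993230760097504, 0.026229718700051308), 88.69845581054688) [0.0339 0.0404 0.0524]
prong [0.5001 0.2513 0.055 ] [0.5356 0.2617 0.0874] [0.5161 0.2565 0.0857] 457
prong [0.5001 0.1837 0.0554] [0.5337 0.1932 0.0862] [0.5148 0.1884 0.0856] 351
```

View pics/st48.png

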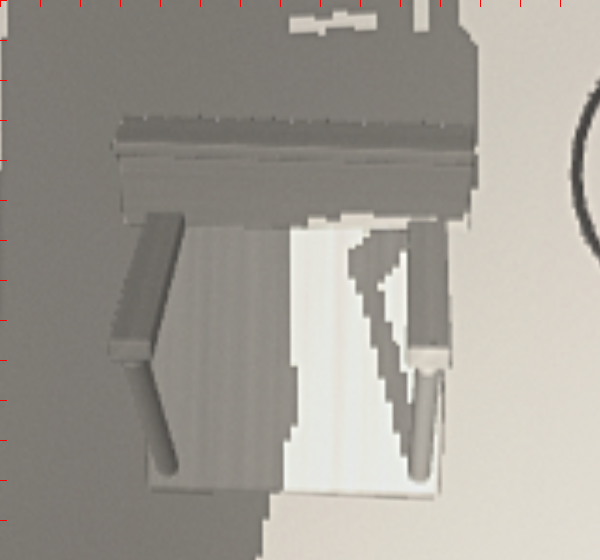

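View pics/st16.png

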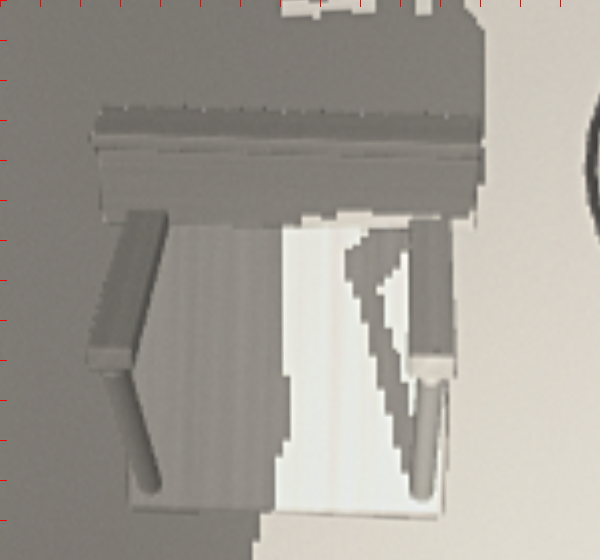

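```bash
python3 - <<'E'
from h import *
np.set_printoptions(precision=4,suppress=True)
im,d,C=ld('w1.npz');W=cloud(d,C)
def reg(box,z0,z1):
    return (W[...,2]>z0)&(W[...,2]<z1)&(W[...,0]>box[0])&(W[...,0]<box[1])&(W[...,1]>box[2])&(W[...,1]<box[3])
P=W[reg((.5,.545,.15,.30),.045,.084)]
for _ in range(5):
    c=P.mean(0);n=np.linalg.svd(P-c,full_matrices=False)[2][2]; n*=np.sign(n[2]); r=(P-c)@n; P=P[abs(r)<.0015]
print('prongs',c,n,r.std(),len(P),'tilt',np.degrees(np.arcsin(n[2])),'yaw',np.degrees(np.arctan2(n[1],n[0])))
yaw=np.radians(-1.4); xs=np.array([np.cos(yaw),np.sin(yaw),0]); ys=np.array([-np.sin(yaw),np.cos(yaw),0])
nn=np.cos(np.pi/6)*xs+np.array([0,0,.5]); zt=-.5*xs+np.array([0,0,np.cos(np.pi/6)])
# trough pts in (normal coordinate rel. prong face, slope coordinate)
o=np.array([c[0],.2216,c[2]])
T=W[reg((.54,.6,.17,.27),.022,.06)]-o
a=T@nn*1000-((P-o)@nn).mean()*1000;b=T@zt*1000;
H,_,_=np.histogram2d(a,b,bins=[np.arange(-4,34,2),np.arange(-64,-20,2)]);print(H.astype(int))
# seat : z=.037 on mid-plane
k=((P-o)@nn).mean()+.006
# point o+k nn + s zt with z=.037
s=(.037-o[2]-k*.5)/zt[2]; print('seat',o+k*nn+s*zt,'s',s)
print('y centres', [ (W[reg((.5,.545,*q),.06,.084)][:,1].min(),W[reg((.5,.545,*q),.06,.084)][:,1].max()) for q in((.15,.22),(.22,.3))])
E
```

```text
prongs [0.5307 0.2278 0.0594] [ 0.746  -0.0112  0.6659] 0.0007997556685852616 189 tilt 41.75063491935734 yaw -0.8618241158246556
[[  0   0   0   0   0   0   0   0   0   0   0   0   0   0   0   0  25  28
    0   1   0]
 [  0   0   0   0   0   0   0   0   0   0   0   0   0   0   0   0  57  84
    4   0   3]
 [  0   0   0   0   0   0   0   0   0   0   0   0   0   0   0   0  68 112
   15  23  25]
 [  0   0   0   0   0   0   0   0   0   0   0   0   0   0   0   0  72 100
    0   0   0]
 [  0   0   0   0   0   0   0   0   0   0   0   0   0   0   0   0  67 100
    0   0   0]
 [  0   0   0   0   0   0   0   0   0   0   0   0   0   0   0   0  73 108
    2   0   0]
 [  0   0   0   0   0   0   0   0   0   0   0   0   0   0   0   1  69  96
    0   0   0]
 [  0   0   0   0   0   0   0   0   0   0   0   0   0   0   0   0  65 117
    2   0   0]
 [  0   0   0   0   0   0   0   0   0   0   0   0   0   0   0   1  78 103
    1   0   0]
 [  0   0   0   0   0   0   0   0   0   0   0   0   0   0   0   1  69 108
    0   0   0]
 [  0   0   0   0   0   0   0   0   0   0   0   0   0   0   0   0  20  79
    0   0   0]
 [  0   0   0   0   0   0   0   0   0   0   0   0   0   0   0   0   0   0
    0   0   0]
 [  0   0   0   0   0   0   0   0   0   0   0   0   0   0   0   0   0   0
    0   1  52]
 [  0   0   0   0   0   0   0   0   0   0   0   0   0   2   4   2   4   1
    5   5  97]
 [  0   0   0   0   0   0   0   0   0   0   0   0   1  41  85  82  91  84
  104  85 106]
 [  0   0   0   0   0   0   0   0   0   0   0   0   0   0   0   0   0   0
    0   0   0]
 [  0   0   0   0   0   0   0   0   0   0   0   0   0   0   0   0   0   0
    0   0   0]
 [  0   0   0   0   0   0   0   0   0   0   0   0   0   0   0   0   0   0
    0   0   0]]
seat [0.5506 0.2211 0.037 ] s -0.0293327346478807
y centres [(np.float64(0.1837407256432568), np.float64(0.19322911327669068)), (np.float64(0.25135998767419765), np.float64(0.26173651100066697))]
```

```bash
python3 - <<'E'
from h import *
np.set_printoptions(precision=2,suppress=True,linewidth=150)
yaw=np.radians(-1.4); xs=np.array([np.cos(yaw),np.sin(yaw),0]); ys=np.array([-np.sin(yaw),np.cos(yaw),0])
nn=np.cos(np.pi/6)*xs+np.array([0,0,.5]); zt=-.5*xs+np.array([0,0,np.cos(np.pi/6)])
o=np.array([.5506,.2211,.037])
for f in ('w1.npz',):
    im,d,C=ld(f);W=cloud(d,C); Q=(W-o); a=Q@nn*1000;b=Q@zt*1000;y=Q@ys*1000
    for lo,hi in((28,40),(-40,-28),(-25,25)):
        print('y',lo,hi)
        for b0 in range(-6,68,4):
            m=(y>lo)&(y<hi)&(b>=b0)&(b<b0+4)&(a>-30)&(a<25)
            if m.sum(): print(b0,m.sum(),np.percentile(a[m],[2,25,50,75,98]),np.percentile(y[m],[1,99]))
    # yaw from lip front and lip y extents
    m=(abs(y)<60)&(a>12)&(a<24)&(b>-2)&(b<14); print('lip y',np.percentile(y[m],[.3,99.7]))
    m=(abs(y)<60)&(a>-12)&(a<8)&(b>-4)&(b<3); print('floor y',np.percentile(y[m],[.3,99.7]))
    # tilt yaw of lip via regress x on y at top lip
    m=(abs(y)<44)&(a>14)&(a<22)&(b>3)&(b<12)
    print('lip slope deg',np.degrees(np.polyfit(y[m],a[m],1)[0]/1), m.sum())
# same analysis for rack tile: where is prong relative tile
E
```

```text
y 28 40
-6 32 [-29.32  18.06  18.5   18.97  19.28] [28.62 39.76]
-2 257 [-7.3  -2.33  2.87  8.32 19.09] [28.15 39.9 ]
2 53 [-8.57 -5.25 18.01 18.51 19.11] [28.3  39.57]
6 84 [-7.46 -5.23 16.07 17.68 18.95] [28.67 39.52]
10 27 [-6.52 -5.49 -5.2  -4.85 -4.58] [29.66 39.28]
14 30 [-9.31 -5.91 -5.36 -4.99 -4.74] [29.51 38.9 ]
18 24 [-6.42 -5.91 -5.26 -5.04 -4.32] [29.91 39.47]
22 34 [-9.17 -5.69 -5.32 -4.99 -4.56] [29.56 39.3 ]
26 31 [-9.01 -5.73 -5.28 -5.13 -4.65] [29.73 39.47]
30 30 [-6.82 -5.79 -5.45 -5.11 -4.46] [29.91 39.75]
34 33 [-9.4  -5.88 -5.51 -5.06 -4.38] [29.65 39.29]
38 34 [-9.97 -5.7  -5.36 -5.11 -4.69] [29.72 39.14]
42 34 [-29.18  -5.81  -5.54  -4.88  -4.35] [29.75 39.29]
46 56 [-29.61 -25.51  -6.07  -5.25  -4.21] [29.74 38.68]
50 65 [-25.42 -21.01  -7.71  -5.24  -4.65] [29.84 39.09]
54 67 [-18.4  -14.47  -5.8   -5.35  -4.76] [30.05 39.17]
58 79 [-11.11  -8.9   -7.6   -6.14  -5.09] [29.68 39.61]
y -40 -28
-6 25 [-5.59 18.24 18.59 18.74 19.24] [-39.19 -28.68]
-2 220 [-6.28 -1.89  3.18  7.94 19.02] [-39.89 -28.1 ]
2 46 [-5.92 -5.24 18.06 18.56 18.97] [-39.55 -28.49]
6 73 [-
[... 388 characters left out ...]
 -5.39 -5.19 -4.66] [-37.6 -28.6]
38 28 [-6.34 -5.85 -5.61 -5.2  -4.68] [-37.57 -28.63]
42 22 [-19.8   -5.78  -5.55  -5.22  -4.85] [-37.25 -28.65]
46 40 [-29.49 -26.3   -5.54  -5.24  -4.64] [-37.42 -28.67]
50 47 [-25.21 -21.57  -5.88  -5.52  -4.61] [-37.36 -28.67]
54 55 [-18.94 -15.35  -6.57  -5.44  -4.78] [-38.18 -28.69]
58 68 [-10.57  -8.97  -7.66  -6.11  -4.92] [-38.14 -28.72]
y -25 25
-6 122 [-29.84  18.08  18.61  18.84  19.36] [-24.91  23.29]
-2 1062 [-8.33 -3.23  2.31  7.77 18.99] [-24.4   24.41]
2 107 [17.43 18.4  18.68 18.94 19.2 ] [-24.08  24.26]
6 228 [14.82 16.22 17.35 18.15 19.08] [-24.13  24.64]
lip y [-43.76  45.  ]
floor y [-43.89  45.32]
lip slope deg -0.02829314273649922 543
```

Stand seat refined: yaw -1.4°, prongs' face and lip fit consistently. Tile origin is ≈(.5458,-.3863,.030) with yaw -4.3° and tilt 30°. I check IK, then grip the tile.

```bash
cat >> h.py <<'E'
def frame(yaw,tilt=np.pi/6):
    xs=np.array([np.cos(yaw),np.sin(yaw),0]); n=np.cos(tilt)*xs+np.array([0,0,np.sin(tilt)]); zt=-np.sin(tilt)*xs+np.array([0,0,np.cos(tilt)])
    R=np.stack([np.cross(n,-zt),n,-zt],1); return R,n,zt
TO=np.array([.5458,-.3863,.0302]); TR,Tn,Tz=frame(np.radians(-4.3))
SR,Sn,Sz=frame(np.radians(-1.4)); SO=np.array([.5506,.2211,.0370])+.0006*Sn+.0006*np.array([.024,1,0])
E
python3 - <<'E'
from h import *
np.set_printoptions(precision=4,suppress=True)
ck=lambda s:print(s,round(bot.read_state()['clock'],2),bot.read_state()['tool_pos'],round(bot.read_state()['grip_width'],3),bot.read_state()['force'])
for O,R,z in((TO,TR,Tz),(SO,SR,Sz)):
    for k in(.078,.178,.14): print(bot.inverse_kinematics(O+k*z,R))
print(np.linalg.det(TR))
bot.gripper_to(40/93,20)
bot.move_to(TO+.17*Tz,TR); bot.pause(.1); ck('pre')
print(TO+.17*Tz)
im,d=bot.get_image('wrist');cv2.imwrite('pics/w7.png',im[:,:,::-1])
E
```

```text
[ 0.9553  0.6714 -0.2833  1.9828 -1.0125  0.1775  1.6667]
[ 0.8266  0.4713  0.0126  2.0143 -0.9691  0.439   1.6108]
[ 0.8789  0.5426 -0.1021  2.0086 -1.003   0.3414  1.6437]
[ 0.0917  0.8618 -1.1501  2.2032  1.6901  1.0953 -2.1369]
[-1.3142  0.4651  0.8807  2.2557 -0.5069  0.1427 -0.1082]
[-1.1315  0.5057  0.6733  2.2538 -0.3497  0.0404 -0.2696]
1.0
pre 24.88 [ 0.4631 -0.3813  0.1786] 0.432 [0.231  0.7128 0.3539]
[ 0.461  -0.3799  0.1774]
```

View pics/w7.png

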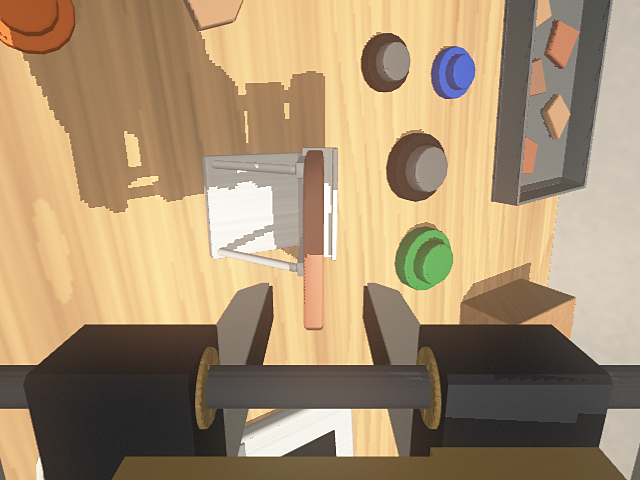

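The tile edge at (313,240) is centred between the fingers. The IK at the stand jumps branches near a joint limit, so I scan alternatives before gripping: half-turn, and in-plane rotation.

```bash
python3 - <<'E'
from h import *
np.set_printoptions(precision=2,suppress=True,linewidth=160)
lo=np.array([-3.12,-.3,-1.34,.26,-1.36,.01,-2.84]);hi=np.array([3.12,2.06,1.32,2.42,4.5,1.98,2.84])
def rot(R,n,phi): return cv2.Rodrigues(n*phi)[0]@R
for fl in(0,1):
  for ph in range(-40,41,20):
    print('flip',fl,'phi',ph)
    for nm,O,R,n,z in(('rack',TO,TR,Tn,Tz),('stand',SO,SR,Sn,Sz)):
      R2=R@np.diag([-1,-1,1]) if fl else R
      R2=rot(R2,n,np.radians(ph))
      for k in(.086,.186):
        q=bot.inverse_kinematics(O+k*z+.008*R2[:,2],R2)
        print('  ',nm,k,None if q is None else (np.array(q),'margin %.2f'%min((q-lo).min(),(hi-q).min())))
E
```

```text
flip 0 phi -40
   rack 0.086 (array([ 1.06,  1.06, -1.15,  2.19,  2.06,  1.48, -1.48]), 'margin 0.19')
   rack 0.186 (array([ 1.14,  0.78, -1.15,  2.26,  1.91,  1.27, -1.46]), 'margin 0.16')
   stand 0.086 (array([-1.44,  1.14,  1.13,  1.85, -0.2 ,  0.7 , -0.69]), 'margin 0.19')
   stand 0.186 (array([-1.54,  0.94,  1.13,  1.9 ,  0.03,  0.81, -0.84]), 'margin 0.19')
flip 0 phi -20
   rack 0.086 (array([ 1.27,  0.95, -1.15,  2.13,  1.95,  0.92, -1.24]), 'margin 0.19')
   rack 0.186 (array([ 1.38,  0.68, -1.15,  2.16,  1.73,  0.7 , -1.11]), 'margin 0.19')
   stand 0.086 (array([-1.33,  0.87,  0.94,  2.06, -0.22,  0.3 , -0.58]), 'margin 0.29')
   stand 0.186 (array([-1.54,  0.73,  1.14,  2.09, -0.15,  0.47, -0.6 ]), 'margin 0.18')
flip 0 phi 0
   rack 0.086 (array([ 0.89,  0.66, -0.19,  1.98, -1.17,  0.23,  1.81]), 'margin 0.19')
   rack 0.186 (array([ 0.83,  0.47,  0.  ,  2.01, -0.96,  0.44,  1.6 ]), 'margin 0.40')
   stand 0.086 (array([ 0.09,  0.86, -1.15,  2.2 ,  1.69,  1.1 , -2.14]), 'margin 0.19')
   stand 0.186 (array([-1.35,  0.49,  0.94,  2.26, -0.72,  0.16,  0.11]), 'margin 0.
[... 1881 characters left out ...]
[ 0.46,  0.89,  0.75,  1.79, -1.35,  1.24, -1.21]), 'margin 0.01')
   rack 0.186 (array([ 0.44,  0.76,  0.88,  1.82, -1.23,  1.35, -1.25]), 'margin 0.13')
   stand 0.086 (array([ 0.33,  0.87, -1.15,  2.31,  2.09,  0.73,  0.87]), 'margin 0.11')
   stand 0.186 (array([ 0.35,  0.54, -1.14,  2.34,  1.86,  0.48,  0.92]), 'margin 0.08')
flip 1 phi 40
   rack 0.086 (array([ 0.52,  1.1 ,  0.88,  1.53, -1.33,  1.76, -1.24]), 'margin 0.03')
   rack 0.186 (array([ 0.53,  0.97,  0.95,  1.59, -1.22,  1.83, -1.24]), 'margin 0.14')
   stand 0.086 (array([ 0.55,  1.01, -1.15,  2.32,  2.64,  0.44,  0.67]), 'margin 0.10')
   stand 0.186 (array([ 0.58,  0.69, -1.14,  2.39,  2.9 ,  0.28,  0.2 ]), 'margin 0.03')
```

Phi≈-30°, half-turned, should have a comfortable posture at both places. I fit the arm's forward kinematics from IK samples (no robot time) to choose postures and check paths.

```bash
cat > fk.py <<'E'
import numpy as np
from scipy.spatial.transform import Rotation as Ro
def fk(q,p):
    # p: signs fixed; lengths & offsets
    R=np.eye(3);x=np.zeros(3)
    offs=p.reshape(8,3)
    sg=[-1,1,-1,1,-1,1,-1]
    for i in range(7):
        x=x+R@offs[i]
        v=np.zeros(3); v[2 if i%2==0 else 1]=sg[i]*q[i]
        R=R@Ro.from_rotvec(v).as_matrix()
    x=x+R@offs[7]
    return x,R
E
python3 - <<'E'
from h import *
from fk import fk
from scipy.optimize import least_squares
rng=np.random.default_rng(0); S=[]
st0=bot.read_state()
S.append((st0['joints'],st0['tool_pos'],st0['tcp_rot']))
for _ in range(60):
    p=np.array([rng.uniform(.4,.7),rng.uniform(-.4,.4),rng.uniform(.1,.4)])
    R=down(rng.uniform(-.8,.8))@cv2.Rodrigues(rng.normal(size=3)*.3)[0]
    q=bot.inverse_kinematics(p,R)
    if q is not None: S.append((np.array(q),p,R))
print(len(S), bot.read_state()['clock'])
best=None
import itertools, fk as F
R0s=[]
p0=np.zeros((8,3));p0[1,2]=.35;p0[3,2]=.4;p0[5,2]=.4;p0[7,2]=.3
x,R=fk(S[5][0],p0.ravel()); print(np.round(R.T@S[5][2],3)); x,R=fk(S[9][0],p0.ravel()); print(np.round(R.T@S[9][2],3))
def res(p): return np.concatenate([fk(q,p)[0]-P for q,P,_ in S])
r=least_squares(res,p0.ravel()); print(np.abs(r.fun).max()); print(np.round(r.x.reshape(8,3),4))
np.save('fkp.npy',r.x)
E
```

```text
57 24.9333
[[ 0. -1. -0.]
 [ 1.  0. -0.]
 [ 0. -0.  1.]]
[[ 0. -1. -0.]
 [ 1. -0.  0.]
 [-0. -0.  1.]]
3.386424474172145e-11
[[-0.      0.     -0.5739]
 [ 0.      0.0047  0.8295]
 [ 0.     -0.0169  0.0724]
 [-0.     -0.0469  0.4778]
 [ 0.      0.0376 -0.0293]
 [-0.     -0.0232  0.4016]
 [ 0.      0.0228  0.0134]
 [-0.      0.      0.2941]]
```

FK is exact, and the signs and structure are confirmed. Now I search for a good posture pair.

```bash
cat >> fk.py <<'E'
FP=np.load('fkp.npy'); E=np.array([[0,-1,0],[1,0,0],[0,0,1.]])
lo=np.array([-3.12,-.3,-1.34,.26,-1.36,.01,-2.84]);hi=np.array([3.12,2.06,1.32,2.42,4.5,1.98,2.84])
def FKq(q):
    x,R=fk(q,FP); return x,R@E
from scipy.optimize import least_squares
def IK(p,R,q0,w=1e-3,qref=None):
    qref=q0 if qref is None else qref
    def f(q):
        x,Q=FKq(q); return np.r_[(x-p)*10,Ro.from_matrix(R.T@Q).as_rotvec()*3,w*(q-qref)]
    r=least_squares(f,np.clip(q0,lo+.01,hi-.01),bounds=(lo+.005,hi-.005))
    x,Q=FKq(r.x); e=np.linalg.norm(x-p)+np.linalg.norm(Ro.from_matrix(R.T@Q).as_rotvec())
    return r.x,e
E
cat > srch.py <<'E'
from h import *; from fk import *
np.set_printoptions(precision=2,suppress=True,linewidth=160)
def pose(O,R,n,z,k,ph,fl):
    R2=R@np.diag([-1,-1,1]) if fl else R
    R2=cv2.Rodrigues(n*np.radians(ph))[0]@R2
    return O+k*z+.008*R2[:,2],R2
E
cat > s1.py <<'E'
from srch import *
rng=np.random.default_rng(1)
for fl in(1,0):
  for ph in (-45,-35,-25,25,35):
    res={}
    for nm,A in(('r',(TO,TR,Tn,Tz)),('s',(SO,SR,Sn,Sz))):
      L=[]
      for j5 in (-.9,.8,2.2):
       for j3 in(-.6,0,.6):
        q0=np.array([.6 if nm=='r' else -.6,.6,j3,2.0,j5,.6,{(1,0):1.5}.get((fl,0),-1.5)])
        pts=[]
        for k in(.186,.086):
            q,e=IK(*pose(*A,k,ph,fl),q0); q0=q
            if e>2e-3: break
            pts.append(q)
        else: L.append((min(min((q-lo).min(),(hi-q).min(),q[5]-0) for q in pts),pts))
      res[nm]=L
    best=None
    for a in res['r']:
      for b in res['s']:
        c=np.abs(a[1][0]-b[1][0]).max()+max(np.abs(x[1][1]-x[1][0]).max() for x in(a,b))-2*min(a[0],b[0])
        if min(a[0],b[0])>.1 and (best is None or c<best[0]): best=(c,a,b)
    print(fl,ph,None if best is None else (round(best[0],2),best[1],best[2]),flush=True)
E
python3 s1.py
```

```text
1 -45 (np.float64(1.05), (np.float64(0.13129191412794672), [array([ 0.43,  0.54, -0.1 ,  2.29,  2.05,  0.77,  1.28]), array([ 0.42,  0.76, -0.13,  2.2 ,  2.13,  0.87,  1.14])]), (np.float64(0.4797541933796836), [array([-0.65,  0.72, -0.44,  1.82,  0.96,  1.5 ,  1.3 ]), array([-0.62,  0.88, -0.39,  1.77,  1.06,  1.41,  1.25])]))
1 -35 (np.float64(1.07), (np.float64(0.15672990279781107), [array([ 0.57,  0.47, -0.13,  2.26,  2.14,  0.53,  1.33]), array([ 0.56,  0.7 , -0.2 ,  2.2 ,  2.25,  0.68,  1.18])]), (np.float64(0.5016231395678172), [array([-0.59,  0.63, -0.49,  1.92,  1.01,  1.33,  1.29]), array([-0.57,  0.8 , -0.43,  1.88,  1.14,  1.24,  1.21])]))
1 -25 (np.float64(1.03), (np.float64(0.20647186186753164), [array([ 0.71,  0.44, -0.17,  2.21,  2.2 ,  0.28,  1.39]), array([ 0.73,  0.67, -0.29,  2.17,  2.33,  0.48,  1.24])]), (np.float64(0.40770377816751857), [array([-0.51,  0.55, -0.53,  2.01,  1.06,  1.15,  1.28]), array([-0.5 ,  0.73, -0.46,  1.98,  1.23,  1.06,  1.17])]))
1 25 None
1 35 None
0 -45 (np.float64(1.08), (np.float64(0.13190657850978393), [array([ 0.45,  0.54, -0.13,  
[... 219 characters left out ...]
.06,  1.4 , -1.89])]))
0 -35 (np.float64(1.1), (np.float64(0.15749069055565945), [array([ 0.59,  0.48, -0.17,  2.26,  2.12,  0.54, -1.79]), array([ 0.58,  0.7 , -0.22,  2.2 ,  2.23,  0.7 , -1.95])]), (np.float64(0.5012184107502411), [array([-0.6 ,  0.63, -0.47,  1.92,  1.  ,  1.32, -1.85]), array([-0.58,  0.8 , -0.41,  1.88,  1.13,  1.23, -1.92])]))
0 -25 (np.float64(1.05), (np.float64(0.204575495868617), [array([ 0.64,  0.44, -0.08,  2.22,  2.3 ,  0.24, -1.86]), array([ 0.67,  0.66, -0.21,  2.17,  2.4 ,  0.44, -1.99])]), (np.float64(0.40732542934683424), [array([-0.52,  0.55, -0.51,  2.01,  1.06,  1.14, -1.86]), array([-0.51,  0.73, -0.44,  1.98,  1.22,  1.05, -1.97])]))
0 25 None
0 35 None
```

```bash
cat > s2.py <<'E'
from srch import *
PH=-30;FL=1
A=(TO,TR,Tn,Tz);B=(SO,SR,Sn,Sz)
ru,e1=IK(*pose(*A,.20,PH,FL),np.array([.64,.45,-.15,2.24,2.17,.4,1.36]))
rl,e2=IK(*pose(*A,.086,PH,FL),ru)
su,e3=IK(*pose(*B,.20,PH,FL),np.array([-.55,.6,-.5,1.96,1.03,1.24,1.28]))
sl,e4=IK(*pose(*B,.086,PH,FL),su)
print(ru,e1,'\n',rl,e2,'\n',su,e3,'\n',sl,e4)
np.savez('qs.npz',ru=ru,rl=rl,su=su,sl=sl)
q=np.array(bot.read_state()['joints']); print('now',q)
def path(qs,n=12,tip=.011):
    for a,b in zip(qs[:-1],qs[1:]):
        for t in np.linspace(0,1,n):
            x,R=FKq(a+(b-a)*t); print(np.round(x,3),np.round(x+tip*R[:,2],3),np.round(R[:,2],2), 'body',np.round((x-.073*R[:,2])[2]-.094*abs(R[2,1])-.038*abs(R[2,0]),3))
        print()
via=q.copy(); via[1]-=.30
path([q,ru],10)
path([q,via,ru],8)
# carried tile: lower edge corners along ru->su
x,R=FKq(ru)
loc=[R.T@(TO+(.20-.086)*Tz+yy*np.array([-np.sin(np.radians(-4.3)),np.cos(np.radians(-4.3)),0])-x) for yy in(-.055,.055)]
for t in np.linspace(0,1,15):
    x,R=FKq(ru+(su-ru)*t); print(np.round(x,3),[np.round(x+R@l,3) for l in loc])
E
python3 s2.py
```

```text
[ 0.63  0.42 -0.13  2.24  2.14  0.37  1.39] 4.2076825227620405e-08 
 [ 0.64  0.68 -0.24  2.19  2.29  0.58  1.2 ] 1.541267074870136e-07 
 [-0.56  0.57 -0.51  1.97  1.01  1.25  1.3 ] 5.878306550422576e-09 
 [-0.54  0.77 -0.44  1.93  1.18  1.15  1.19] 4.625906981778262e-08
now [ 0.84  0.49 -0.01  2.01 -0.98  0.42  1.62]
[ 0.46 -0.38  0.18] [ 0.47 -0.38  0.17] [ 0.5  -0.04 -0.86] body 0.194
[ 0.43 -0.36  0.16] [ 0.43 -0.36  0.15] [ 0.37 -0.02 -0.93] body 0.187
[ 0.39 -0.35  0.14] [ 0.4  -0.35  0.13] [ 0.24 -0.05 -0.97] body 0.19
[ 0.36 -0.36  0.14] [ 0.37 -0.36  0.12] [ 0.14 -0.13 -0.98] body 0.2
[ 0.35 -0.37  0.14] [ 0.35 -0.37  0.13] [ 0.07 -0.23 -0.97] body 0.185
[ 0.34 -0.39  0.14] [ 0.34 -0.39  0.14] [ 0.06 -0.34 -0.94] body 0.18
[ 0.36 -0.4   0.16] [ 0.36 -0.41  0.15] [ 0.09 -0.44 -0.9 ] body 0.18
[ 0.38 -0.41  0.17] [ 0.38 -0.41  0.16] [ 0.16 -0.51 -0.84] body 0.179
[ 0.41 -0.4   0.19] [ 0.42 -0.41  0.18] [ 0.27 -0.54 -0.79] body 0.182
[ 0.45 -0.38  0.2 ] [ 0.45 -0.39  0.19] [ 0.39 -0.53 -0.75] body 0.189

[ 0.46 -0.38  0.18] [ 0.47 -0.38  0.17] [ 0.5  -0.04 -0.86] body 0.194
[ 0.
[... 1524 characters left out ...]
 0.64, -0.14,  0.16])]
[ 0.6  -0.14  0.22] [array([ 0.64, -0.2 ,  0.16]), array([ 0.65, -0.09,  0.16])]
[ 0.6  -0.1   0.22] [array([ 0.65, -0.15,  0.16]), array([ 0.66, -0.04,  0.16])]
[ 0.6  -0.05  0.22] [array([ 0.65, -0.1 ,  0.15]), array([0.65, 0.01, 0.16])]
[0.59 0.   0.21] [array([ 0.64, -0.05,  0.15]), array([0.64, 0.06, 0.15])]
[0.58 0.05 0.21] [array([ 0.62, -0.  ,  0.15]), array([0.63, 0.11, 0.15])]
[0.55 0.1  0.21] [array([0.6 , 0.04, 0.14]), array([0.6 , 0.15, 0.15])]
[0.53 0.14 0.21] [array([0.57, 0.09, 0.14]), array([0.57, 0.2 , 0.14])]
[0.49 0.18 0.21] [array([0.53, 0.13, 0.14]), array([0.54, 0.24, 0.14])]
[0.46 0.22 0.2 ] [array([0.49, 0.17, 0.14]), array([0.49, 0.28, 0.14])]
```

Paths are clear: the carried tile's lower edge stays at or above 0.13 m. Gripping now.

```bash
cat > s3.py <<'E'
from srch import *
np.set_printoptions(precision=4,suppress=True)
ck=lambda s:print(s,round(bot.read_state()['clock'],2),bot.read_state()['tool_pos'],round(bot.read_state()['grip_width'],3),bot.read_state()['force'])
PH=-30;FL=1;A=(TO,TR,Tn,Tz);B=(SO,SR,Sn,Sz)
Q=np.load('qs.npz')
bot.move_j(Q['ru']); ck('ru')
pl,R=pose(*A,.086,PH,FL)
bot.move_straight(pl,vel=.10,frame=R); bot.pause(.15); ck('low'); print(pl)
im,d=bot.get_image('wrist');cv2.imwrite('pics/w8.png',im[:,:,::-1])
bot.gripper_to(0,20); ck('grip')
im,d=bot.get_image('wrist');cv2.imwrite('pics/w9.png',im[:,:,::-1])
E
python3 s3.py
```

```text
ru 27.57 [ 0.4492 -0.3832  0.1974] 0.433 [ 0.1588  0.235  -0.2152]
low 29.01 [ 0.506  -0.3875  0.0994] 0.43 [-0.2927  0.0973  0.485 ]
[ 0.5061 -0.3873  0.0987]
grip 29.62 [ 0.5063 -0.3874  0.0988] 0.129 [-0.204   0.0584  0.1581]
```

View pics/w8.png

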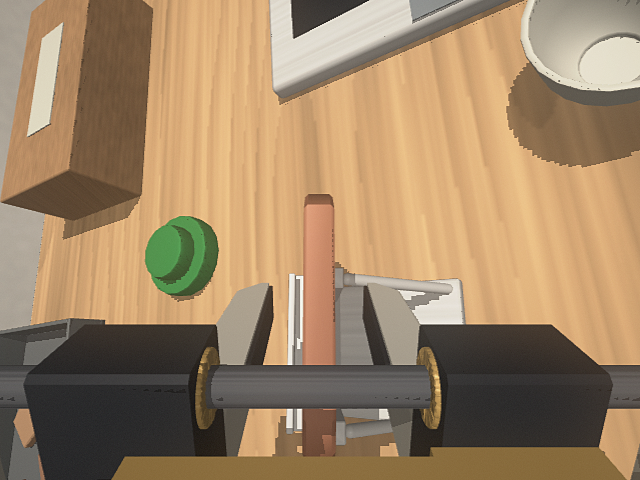

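View pics/w9.png

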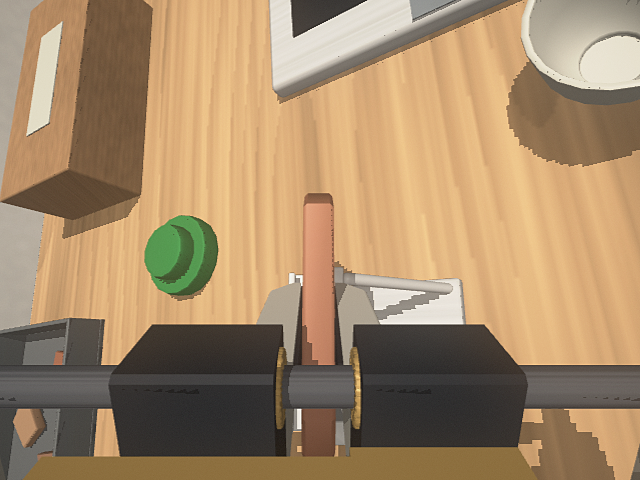

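Tile gripped, width 12 mm, aligned between the pads. I lift it and carry it above the stand.

```bash
cat > s4.py <<'E'
from srch import *
np.set_printoptions(precision=4,suppress=True)
ck=lambda s:print(s,round(bot.read_state()['clock'],2),bot.read_state()['tool_pos'],round(bot.read_state()['grip_width'],3),bot.read_state()['force'])
PH=-30;FL=1;A=(TO,TR,Tn,Tz);B=(SO,SR,Sn,Sz)
Q=np.load('qs.npz')
p,R=pose(*A,.11,PH,FL); bot.move_straight(p,vel=.06,frame=R)
p,R=pose(*A,.20,PH,FL); bot.move_straight(p,vel=.15,frame=R); ck('lifted')
bot.move_j(Q['su']); bot.pause(.1); ck('su')
C=cal('wrist');im,d=bot.get_image('wrist');cv2.imwrite('pics/w10.png',im[:,:,::-1]);np.savez('w10.npz',im=im,d=d,K=C[0],R=C[1],t=C[2])
im,d=bot.get_image('scene');cv2.imwrite('pics/s10.png',cv2.resize(im[150:300,250:450],None,fx=4,fy=4)[:,:,::-1])
E
python3 s4.py
```

```text
lifted 30.98 [ 0.4488 -0.3826  0.1964] 0.128 [-0.0693  1.1221 -3.2526]
su 33.23 [0.4552 0.2187 0.2046] 0.131 [-0.0465 -0.6663 -3.4581]
```

View pics/w10.png

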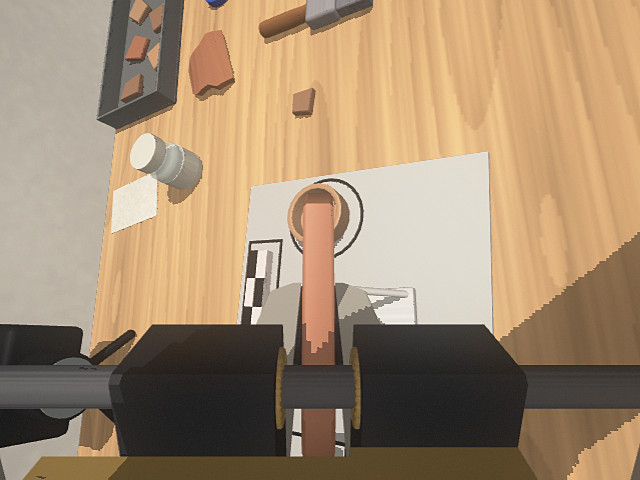

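View pics/s10.png

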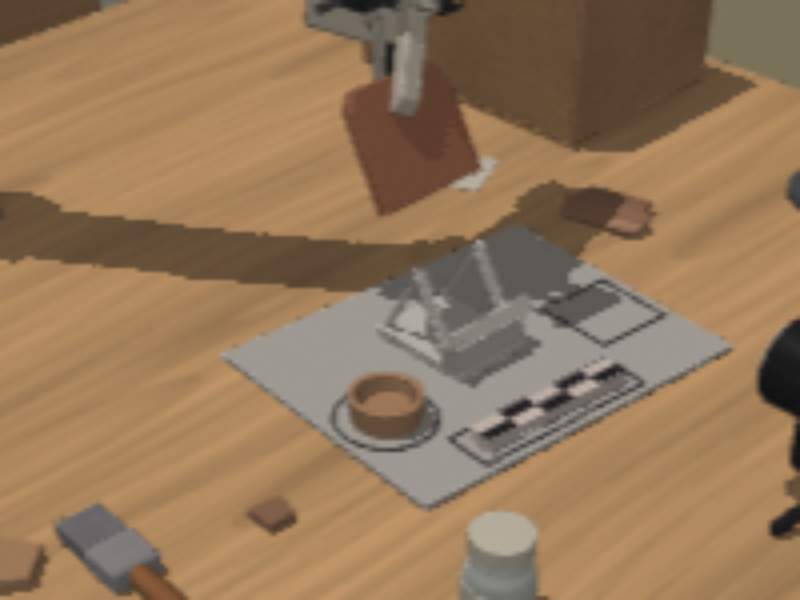

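The tile hangs straight in the grip with the board set up below. I lower it slowly until it touches.

```bash
cat > s5.py <<'E'
from srch import *
np.set_printoptions(precision=4,suppress=True)
ck=lambda s:print(s,round(bot.read_state()['clock'],2),bot.read_state()['tool_pos'],round(bot.read_state()['grip_width'],3),bot.read_state()['force'])
PH=-30;FL=1;B=(SO+.0008*Sn,SR,Sn,Sz)
p,R=pose(*B,.125,PH,FL); print(bot.move_straight(p,vel=.12,frame=R))
p,R=pose(*B,.094,PH,FL); print('a',bot.move_straight(p,vel=.06,frame=R,force_limit=5)); bot.pause(.1); ck('near')
p,R=pose(*B,.081,PH,FL); r=bot.move_straight(p,vel=.012,frame=R,force_limit=2.5); ck(r)
s=bot.read_state(); print('k',(s['tool_pos']-(SO+.008*R[:,2]))@Sz,'n',(s['tool_pos']-(SO+.008*R[:,2]))@Sn)
im,d=bot.get_image('wrist');cv2.imwrite('pics/w11.png',im[:,:,::-1])
im,d=bot.get_image('scene');cv2.imwrite('pics/s11.png',cv2.resize(im[150:300,250:450],None,fx=4,fy=4)[:,:,::-1])
E
python3 s5.py
```

```text
False
a False
near 34.88 [0.5081 0.2189 0.1132] 0.132 [-0.5712 -0.0083 -2.3941]
True 35.65 [0.5128 0.2186 0.1048] 0.126 [-0.7133  0.8026  5.2015]
k 0.08449722983825064 n 0.0006088864557878507
```

View pics/w11.png

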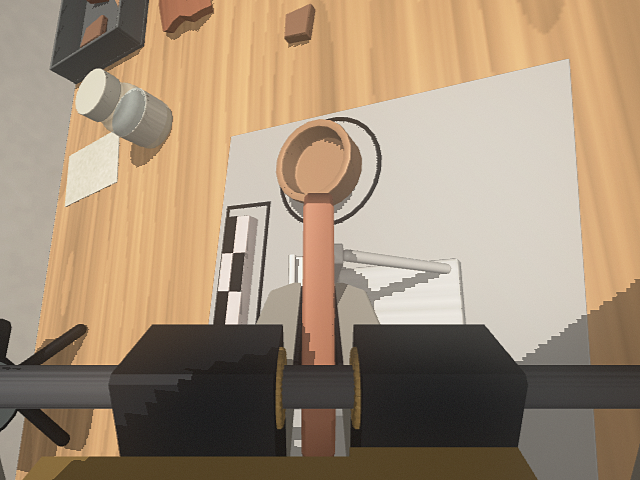

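View pics/s11.png

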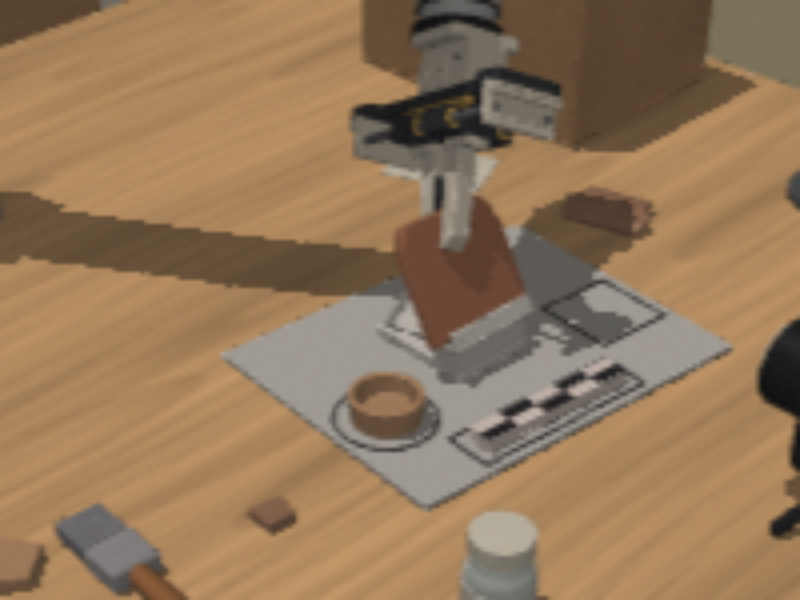

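Contact at k=84.5 mm, as expected. A gentle nudge back to the prongs, then release.

```bash
cat > s6.py <<'E'
from srch import *
np.set_printoptions(precision=4,suppress=True)
ck=lambda s:print(s,round(bot.read_state()['clock'],2),bot.read_state()['tool_pos'],round(bot.read_state()['grip_width'],3),bot.read_state()['force'])
PH=-30;FL=1;B=(SO,SR,Sn,Sz)
s=bot.read_state();p0=np.array(s['tool_pos'])
_,R=pose(*B,.086,PH,FL)
r=bot.move_straight(p0-.0025*Sn,vel=.01,frame=R,force_limit=2); ck(r)
s=bot.read_state();p1=np.array(s['tool_pos']);print('back',(p1-p0)@Sn,(p1-(SO+.008*R[:,2]))@Sn)
bot.gripper_to(.28,5); ck('open')
bot.gripper_to(.42); ck('open2')
p1=np.array(bot.read_state()['tool_pos'])
bot.move_straight(p1-.05*R[:,2],vel=.1,frame=R)
bot.move_straight(p1-.12*R[:,2]+np.array([0,0,.05]),vel=.2,frame=R); ck('away')
C=cal('wrist');im,d=bot.get_image('wrist');cv2.imwrite('pics/w12.png',im[:,:,::-1])
im,d=bot.get_image('scene');cv2.imwrite('pics/s12.png',cv2.resize(im[150:300,250:450],None,fx=4,fy=4)[:,:,::-1])
E
python3 s6.py
```

```text
True 35.96 [0.5127 0.2186 0.1047] 0.126 [-0.662   0.8007  2.7967]
back -0.00013074855626479467 0.0004587730463812307
open 36.45 [0.5126 0.2185 0.1045] 0.277 [-0.2881 -0.4627  0.3552]
open2 36.92 [0.5126 0.2186 0.1046] 0.421 [ 0.5155 -0.3104 -0.8071]
away 38.28 [0.4622 0.2786 0.2437] 0.416 [ 0.302   0.2676 -0.5022]
```

View pics/w12.png

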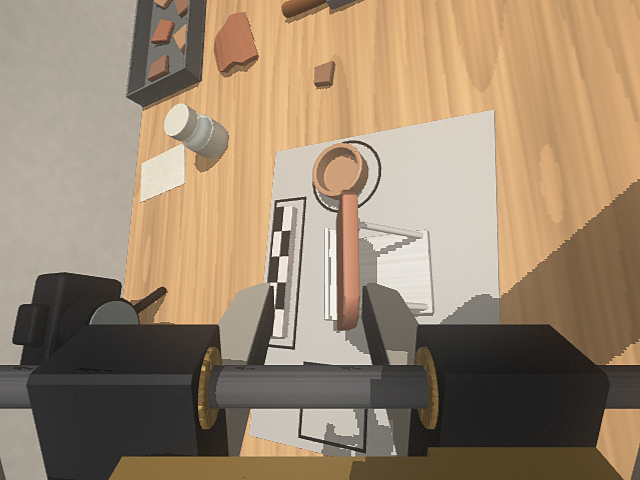

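View pics/s12.png

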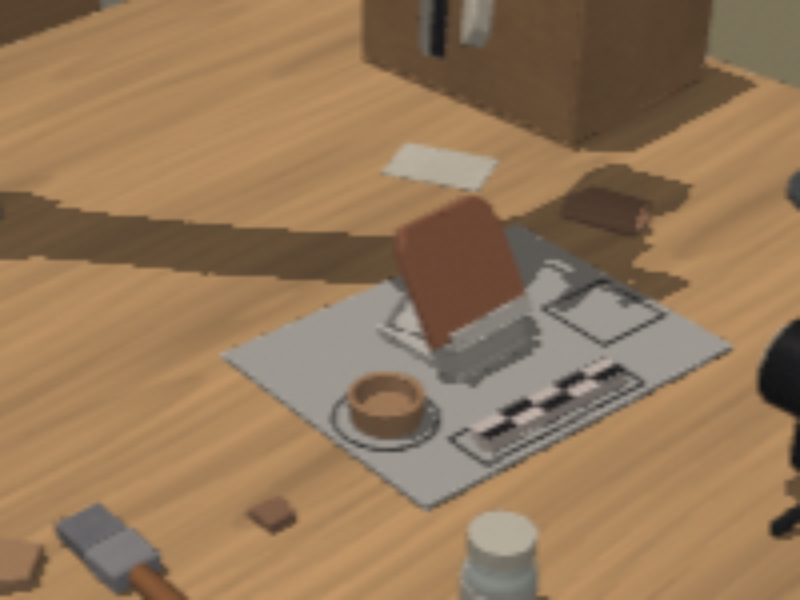

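The tile leans on the stand and is released. I recheck centring from the first viewpoint, after checking the path.

```bash
cat > s7.py <<'E'
from srch import *
np.set_printoptions(precision=3,suppress=True)
q=np.array(bot.read_state()['joints']);qa=np.array(bot.inverse_kinematics([.54,.12,.30],down(0)));qb=np.array([-0.5265,0.4195,0.405,1.6083,-0.1767,1.1502,-0.0806])
print(q,qa)
for t_ in(qa,qb):
    for t in np.linspace(0,1,9):
        x,R=FKq(q+(t_-q)*t); print(x,(x+.011*R[:,2]),'body',(x-.073*R[:,2])[2]-.094*abs(R[2,1])-.038*abs(R[2,0]))
    print()
E
python3 s7.py
```

```text
[-0.616  0.581 -0.529  1.789  0.945  1.387  1.398] [-0.255  0.4   -0.005  1.6    0.002  1.142 -0.26 ]
[0.462 0.278 0.243] [0.467 0.273 0.235] body 0.23440118770340532
[0.465 0.246 0.242] [0.469 0.241 0.233] body 0.23865748606569415
[0.468 0.22  0.242] [0.47  0.214 0.233] body 0.24833646938818685
[0.471 0.199 0.245] [0.472 0.193 0.235] body 0.26298685779908615
[0.477 0.181 0.249] [0.477 0.177 0.239] body 0.2770632006667086
[0.487 0.166 0.257] [0.486 0.163 0.246] body 0.294713678843011
[0.5   0.152 0.267] [0.5   0.15  0.256] body 0.31750777226415355
[0.518 0.137 0.282] [0.518 0.136 0.271] body 0.34413357522912036
[0.54 0.12 0.3 ] [0.54  0.12  0.289] body 0.37299999999775973

[0.462 0.278 0.243] [0.467 0.273 0.235] body 0.23440118770340532
[0.462 0.242 0.239] [0.465 0.236 0.23 ] body 0.23440239586521028
[0.46  0.213 0.238] [0.462 0.207 0.229] body 0.24000234195557493
[0.461 0.19  0.239] [0.461 0.185 0.229] body 0.2513353437440958
[0.465 0.174 0.243] [0.465 0.169 0.233] body 0.2671560398139105
[0.475 0.161 0.25 ] [0.474 0.157 0.239] body 0.2837379048465052
[0.491 0.149 0.261] [0.49  0.147 0.251] body 0.30752370388345923
[0.513 0.136 0.278] [0.512 0.135 0.267] body 0.3377434374516601
[0.54 0.12 0.3 ] [0.54  0.12  0.289] body 0.3730050472568572
```

```bash
cat > s8.py <<'E'
from srch import *
np.set_printoptions(precision=4,suppress=True)
bot.move_to([.54,.12,.30],down(0)); bot.gripper_to(0); print(bot.read_state()['clock'])
C=cal('wrist');im,d=bot.get_image('wrist');np.savez('w13.npz',im=im,d=d,K=C[0],R=C[1],t=C[2]);cv2.imwrite('pics/w13.png',im[:,:,::-1])
W=cloud(d,C);Q=W-SO;xs=np.array([Sn[0],Sn[1],0])/np.cos(np.pi/6);ys=np.array([-xs[1],xs[0],0])
a=Q@Sn*1000;b=Q@Sz*1000;y=Q@ys*1000
m=(a>2)&(a<9)&(b>12)&(b<70)&(abs(y)<70)
print('face n-offset (exp 6)',np.percentile(a[m],[5,50,95]),'slopes',np.polyfit(b[m],a[m],1),np.polyfit(y[m],a[m],1))
for b0 in range(12,60,8):
    mm=m&(b>b0)&(b<b0+8); print(b0,np.percentile(y[mm],[.5,99.5]),np.percentile(y[mm],[.5,99.5]).mean())
m=(a>-9)&(a<9)&(abs(y)<70)&(b>60); print('top b',np.percentile(b[m],[50,99]))
E
python3 s8.py
```

```text
40.625
face n-offset (exp 6) [5.4331 6.1362 6.8327] slopes [-0.0053  6.3655] [0.0012 6.1351]
12 [-54.7118  53.3945] -0.6586539018707782
20 [-53.8354  53.8069] -0.014265233400816868
28 [-54.2259  53.7697] -0.22811366114815002
36 [-54.3278  53.5536] -0.3871046108395504
44 [-54.1276  53.9215] -0.10304493628317246
52 [-54.1009  53.931 ] -0.08495023134914703
top b [ 87.4889 100.5578]
```

View pics/w13.png

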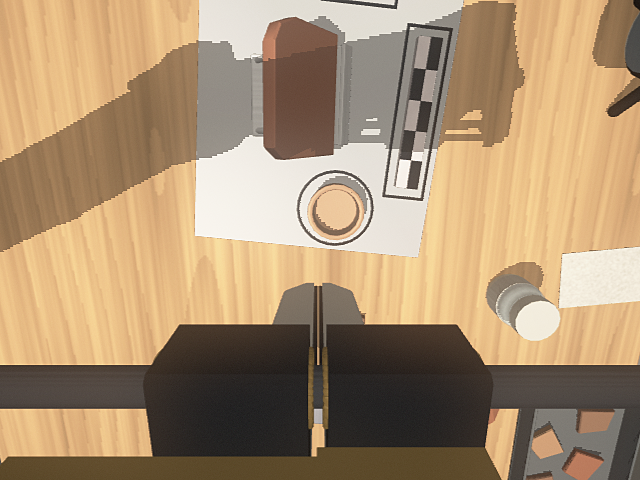

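All three pieces check out: tile face offset 6.1 mm (6.0 expected), no tilt error, centred within 0.4 mm; the bar is inside the strip and the pot inside the circle. Next I check the button housing height.

```bash
python3 - <<'E'
from h import *
np.set_printoptions(precision=4,suppress=True)
im,d,C=ld('w2.npz');W=cloud(d,C);c=np.array([.6408,-.2667])
r=np.hypot(W[...,0]-c[0],W[...,1]-c[1])
for a,b in((0,.012),(.018,.022),(.019,.024),(.026,.035)):
    m=(r>a)&(r<b);print(a,b,np.percentile(W[m][:,2],[5,25,50,75,95]))
m=(r<.03)&(W[...,2]>.0205)&(W[...,2]<.025);print(W[m].mean(0),W[m].min(0),W[m].max(0),(W[m].min(0)+W[m].max(0))/2)
E
python3 - <<'E'
import sys;sys.path.insert(0,'.')
from srch import *
q=np.array(bot.read_state()['joints']);t_=np.array(bot.inverse_kinematics([.6408,-.2667,.06],down(0)))
print(q,t_)
for t in np.linspace(0,1,9):
    x,R=FKq(q+(t_-q)*t);print(x+.011*R[:,2])
E
```

```text
0 0.012 [0.0207 0.0215 0.0221 0.0226 0.0233]
0.018 0.022 [0.0107 0.0116 0.0121 0.0126 0.0133]
0.019 0.024 [0.     0.0101 0.0116 0.0123 0.0131]
0.026 0.035 [-0.0013 -0.0005  0.0001  0.0006  0.0014]
[ 0.6405 -0.2662  0.022 ] [ 0.6256 -0.2815  0.0205] [ 0.6563 -0.2507  0.0244] [ 0.641  -0.2661  0.0225]
[-0.25  0.4  -0.    1.6   0.    1.14 -0.26] [ 0.32  0.86  0.07  1.44 -0.07  0.84  0.42]
[0.54 0.12 0.29]
[0.57 0.08 0.26]
[0.6  0.04 0.24]
[ 0.62 -0.    0.21]
[ 0.63 -0.05  0.18]
[ 0.64 -0.1   0.15]
[ 0.65 -0.16  0.12]
[ 0.65 -0.21  0.08]
[ 0.64 -0.27  0.05]
```

```bash
python3 - <<'E'
from h import *
np.set_printoptions(precision=4,suppress=True)
ck=lambda s:print(s,round(bot.read_state()['clock'],2),bot.read_state()['tool_pos'],round(bot.read_state()['grip_width'],3),bot.read_state()['force'])
g=[.6406,-.2664]
bot.move_to([*g,.06],down(0)); 
bot.move_straight([*g,.036],vel=.06); bot.pause(.2); ck('over')
r=bot.move_straight([*g,.0245],vel=.015,force_limit=12); ck(r)
bot.pause(.2); ck('held')
im,d=bot.get_image('wrist');cv2.imwrite('pics/w14.png',im[:,:,::-1])
E
```

```text
over 43.12 [ 0.6408 -0.2666  0.0363] 0.006 [ 0.3035 -0.662   0.3053]
True 43.76 [ 0.6408 -0.2665  0.0276] 0.003 [-1.0311 -0.3093  3.7473]
held 43.96 [ 0.6408 -0.2665  0.0274] 0.003 [-1.1815 -0.7536  7.1299]
```

View pics/w14.png

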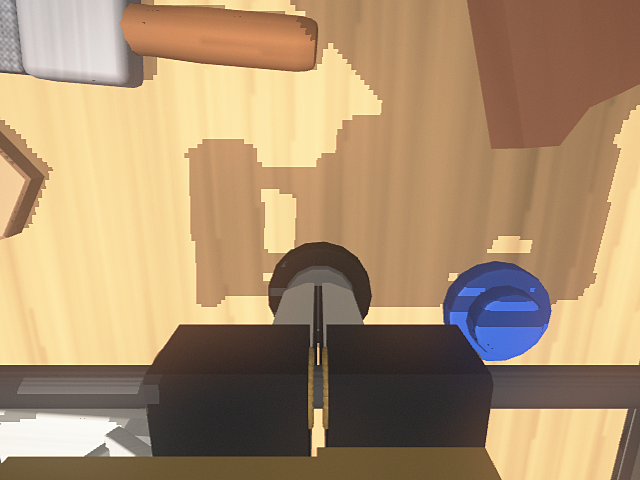

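The force limit tripped early at tip z≈16.4 mm, with full travel at about 16.0. I press further to be sure it bottoms out.

```bash
python3 - <<'E'
from h import *
np.set_printoptions(precision=4,suppress=True)
ck=lambda s:print(s,round(bot.read_state()['clock'],2),bot.read_state()['tool_pos'],bot.read_state()['force'])
g=[.6408,-.2665]
r=bot.move_straight([*g,.0235],vel=.008,force_limit=14); ck(r); bot.pause(.2); ck('held')
bot.move_straight([*g,.09],vel=.12); ck('up')
bot.move_to([.53,-.20,.30],down(0)); bot.pause(.1); ck('view')
for n in('wrist','top','scene'):
    im,d=bot.get_image(n)
    if n=='scene': im=cv2.resize(im[150:400,170:450],None,fx=2.4,fy=2.4)
    cv2.imwrite(f'pics/end_{n}.png',im[:,:,::-1])
E
```

```text
True 44.36 [ 0.6408 -0.2665  0.0276] [-0.9819 -0.2271  4.8954]
held 44.56 [ 0.6409 -0.2666  0.0275] [ 0.1314 -0.0181  3.588 ]
up 45.23 [ 0.64   -0.2661  0.089 ] [-1.953  -0.4231 -0.0625]
view 46.31 [ 0.5299 -0.2001  0.2978] [ 0.0981 -0.3974 -0.3066]
```

View pics/end_scene.png

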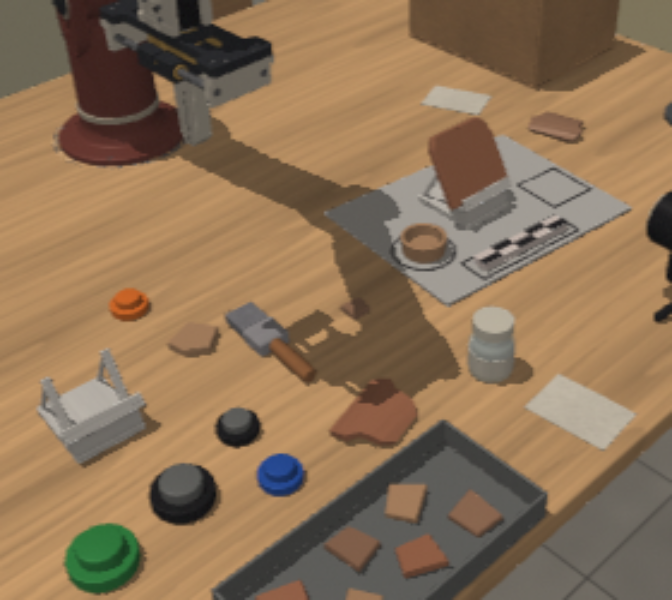

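View pics/end_wrist.png

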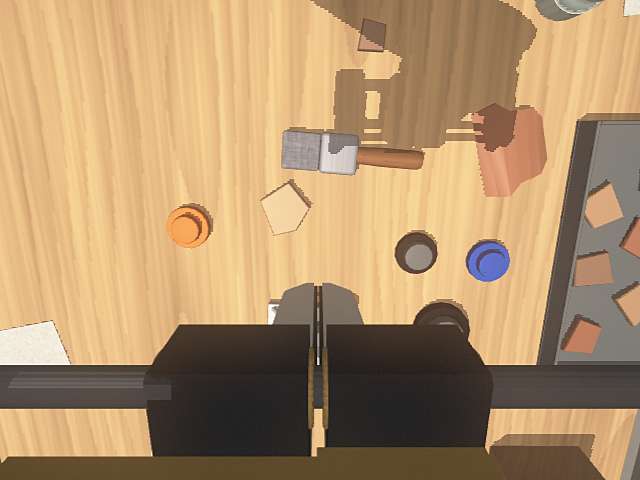

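Both presses ended against a hard stop: the tip stayed at 16.5 mm while the force rose past the limit, well beyond the 5 N spring. The last pictures show the tile, pot and bar in place and the brush, sherds and jar unmoved. I take a last count from the top view and hand in.

```bash
python3 - <<'E'
import cv2
i=cv2.imread('pics/end_top.png'); cv2.imwrite('pics/end_topz.png',cv2.resize(i[80:320,130:520],None,fx=2,fy=2))
E
```

```text
(no output)
```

View pics/end_topz.png

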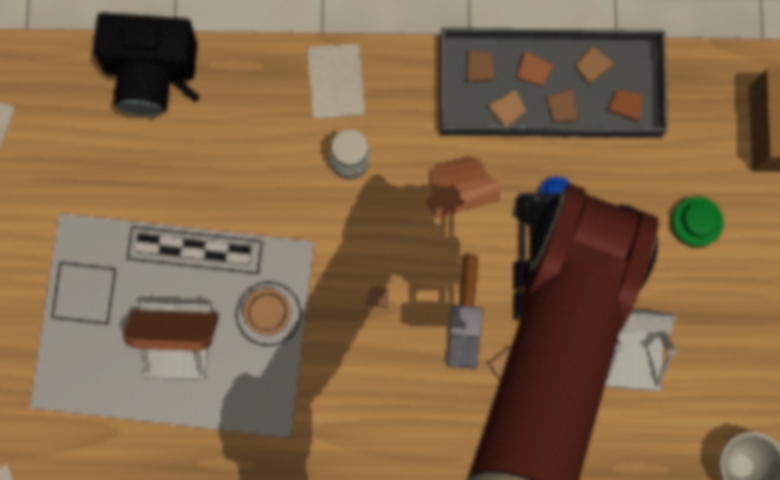

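The top view shows the bar at (195,248) inside the strip, the pot at (267,310) inside the circle, the tile at (170,328) on the stand and the square empty.

```bash
python3 - <<'E'
from rig import bot
print(bot.finish_job(), bot.read_state()['clock'])
E
```

```text
the job is handed in; nothing more can be done
the job is handed in; nothing more can be done
```

I set up the board in the order asked, pressed the camera's release, and handed the job in at about 46 s of the 70 s allowed, with the arm clear of everything.

- **Scale bar:** lies inside the long outline at the far edge. It was lowered until it touched the board, then released.
- **Pot base:** stands on its foot inside the circle; the square is empty.
- **Tile:** leans on the photo stand facing the far side. The last depth check put it within about 0.4 mm of centre (one noisy row 0.7 mm), with its face 6.1 mm ahead of the seat against 6.0 mm expected.
- **Release:** I pressed the smaller black button twice. The first press tripped the force limit early, with the fingertips about 16.5 mm above the table against 16.0 mm expected at full travel. I pressed again and it stopped at the same height, with the force change over 14 N, so I take it as fully down. I could not read the button's travel directly.
- **Bystanders:** those visible in the last pictures look unmoved. The arm hid part of the top view, so I could not see every one from there.
- **Disagreement between cameras:** the top camera read about 2 mm lower in x than the wrist camera. I used the wrist camera for both picking up and placing, so the offset cancels.

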